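# Fetch the fourth turned foot from behind the spray cans

## Robot

A 7-joint arm with a two-finger parallel gripper is mounted at the origin on the work surface. World frame = base frame: x ahead of the robot, y to its left, z up, the work surface at z = 0. Lengths are in m, angles in rad, forces in N, time in s.
With the tool pointing down it reaches from about 0.425 to 0.925 m from the base axis. Payload 6.8 kg.
Tool frame: the origin (TCP) lies on the centre line of the jaws, within the pads' length; the fingertips stand 19 mm ahead of it and the grasp point (between the pads) is the TCP (tcp_to_tips is the distance from the TCP to the fingertips, in m); x points along the fingers, y is the direction in which the jaws open and shut, and the axes are right-handed (so a half turn about x gives the same grasp; the last joint's range is limited). The gripper opens to 85 mm and grips with 20 to 120 N. Pads are 22 mm wide; open, the fingers measure 114 mm over their backs; the gripper's body (76 mm by 85 mm) begins 54 mm behind the grasp point. The pads swing forward as they close: fully open they stand 13 mm farther back than shut.
Start: joints at [1.129, 0.477, 0.022, 1.555, -0.011, 1.109, -0.083], TCP at [0.221, -0.638, 0.25] pointing down, gripper open.
Joint ranges: [-2.96, 2.96], [-0.34, 2.1], [-1.41, 1.46], [0.24, 2.44], [-1.37, 4.51], [0.17, 1.92], [-2.96, 2.96]. Speed limits (rad/s): [2.39, 2.39, 3.14, 3.14, 3.14, 3.14, 3.14].

## Interface

Orientations are given as a unit quaternion [w, x, y, z].
In Python, from station import get_obs, read_camera, hand_in, spot_in, cut_out, tcp_to_tips gives the robot as it stands.
- The arm moves only by the shell command python3 -m jog 'ROWS' [FORCE]. ROWS is JSON, a list of rows, each an object of numbers: "gripper": the closure, from 0 (fully open) to 1 (shut); "dx", "dy", "dz": the shift along the world's x, y, z in m; "rx", "ry", "rz": the turn, a rotation vector about the world's x, y, z in degrees. In form: [{"gripper": .., "dx": .., "dy": .., "dz": .., "rx": .., "ry": .., "rz": ..}, ...]. A call has 1 to 10 rows; each row is the pose to reach, as a shift and turn from the pose commanded when the call began; what a row does not reach only later rows make up. A row lasts 1/10 s, in which the tool goes at most 50 mm and 8.59 degrees, less where a joint would pass 70% of its speed; a pose out of reach is approached as far as the arm can. A call with a gripper value outside its range is refused whole. The fingers move at their own pace and stop on an object; FORCE is the grip in N (left out, the last holds). Time passes only in rows, so rows that repeat a pose let the fingers close. It gives the time, the measured TCP pose, the force and the opening at its end, in the units of the state.
- get_obs(): the state, without advancing time (a new reading comes with each control period).
- read_camera(name): name is "scene" or "top"; returns a dict with "pixels" (420x560x3 uint8, blue, green, red), "range_z" (420x560 float32, m along the optical axis (not along the pixel's ray), 0 where there is no reading), "camera_matrix" (3x3 intrinsics, pixels), "cam_to_world" (4x4, takes a point from camera to world coordinates). Camera axes: x right, y down, z forward; pixel columns grow to the right and rows downward; lengths in m; the calibration is good to about 2 mm. A picture is of the moment at which its call begins.
- hand_in(): hands the job in, once; it reports no verdict.
Trained networks look in the newest picture that a camera, given by its name, has taken for a name from the list of things; names that differ only in an ending like _2 or _b are one class to them, and where a whole thing is asked for, a point or a joint stands for the part that bears it (a point fixed in the world has none). Each returns a list of dicts, best first, with "conf" (0 to 1); they miss things now and then, are a little off and sometimes report something else, mostly with a low value. They report only what shows in the picture. A call takes as long as a camera call. They do not tell look-alikes from the thing itself.
- spot_in(camera, label): "box" ([centre column, centre row, width, height] in pixels, round what is visible of it).
- cut_out(camera, label): "mask" (420x560 bool, what is visible of it) and "box" ([centre column, centre row, width, height] in pixels, round what is visible of it).
The state is a dict: "t": time; "q": joint angles; "joint_vel": joint speeds; "joint_torque": joint torques, N m; "eef_pos": TCP position; "tool_rot": TCP orientation; "contact_force": force on the tool from outside, world axes, zero at the start; "torque": the same for the moment, N m; "gripper_width": opening from 0.0 (shut) to 1.0 (fully open).
Only numpy, scipy, OpenCV 4.12 (cv2) and the standard library are available. Lean on these libraries where they do the work, as an engineer would, in place of code of your own. Each camera call takes 0.05 s, during which the arm holds its last target. There are 200 camera calls.

## Task

The last of four turned wooden feet is boxed in at the back of the plywood tray by the three spray cans. Stand all three cans on the OSB offcut, then set that foot upright on the free ring (the one with the cross) of the spray turntable, without letting the disc turn or disturbing the three feet already on it. Finally put every can back in the tray where it stood at the start, each in its own place.

Things in the scene. Friction and masses are not known exactly. Their poses are not given: they have to be found in the camera images.
- can_red_centre (a point): red spray can, white band, red cap: 52 mm diameter up to 116 mm, cap 47 mm, 142 mm high, 0.14-0.26 kg. Stands in a plywood tray (6 mm floor, 16 mm rim), two rows of two with the other cans and the foot, gaps 7-12 mm: order and grip direction matter; gripped 35 mm above this point, fingers pass over the foot. Point: on its axis, half-way up (71 mm above its underside); z up
- can_blue_centre (a point): blue spray can, white band, blue cap: 52 mm diameter up to 116 mm, cap 47 mm, 142 mm high, 0.14-0.26 kg. Stands in a plywood tray (6 mm floor, 16 mm rim), two rows of two with the other cans and the foot, gaps 7-12 mm: order and grip direction matter; gripped 35 mm above this point, fingers pass over the foot. Point: on its axis, half-way up (71 mm above its underside); z up
- can_yellow_centre (a point): yellow spray can, white band, yellow cap: 52 mm diameter up to 116 mm, cap 47 mm, 142 mm high, 0.14-0.26 kg. Stands in a plywood tray (6 mm floor, 16 mm rim), two rows of two with the other cans and the foot, gaps 7-12 mm: order and grip direction matter; gripped 35 mm above this point, fingers pass over the foot. Point: on its axis, half-way up (71 mm above its underside); z up
- foot_centre (a point): turned beech foot to fetch, in the tray's far row: 62 mm high, straight-sided and widest (54 mm diameter) from 24 to 44 mm up, base 42 mm across, 35 mm collar on top, 0.09 kg; the taller cans crowd it, so it cannot be gripped until they are gone. Point: on its axis, half-way up (31 mm above its underside, a good height to grip); z up
- scrap: square OSB offcut lying fixed on the bench, 200 x 200 x 11 mm, straw-coloured strands: the side area for the cans. Origin: centre of its underside (on the bench, z = 0); x and y along its edges, z up
- ring_centre (a point): the free one of four white rings (62 mm across, this one with a white cross) painted on the turntable's grey disc (210 mm diameter, top 34 mm above the bench), 72 mm from the disc's axis. This point: the ring's centre, on the top of the disc; its x axis points outward, away from the disc's axis
- disc (a joint): turn of the turntable's disc about its vertical axis, rad, 0 at the start, counter-clockwise from above positive. Runs free on a bearing (about 0.01 N m holds it): a sideways push on what stands on it spins it, a push towards or away from the axis does not
- foot_a_centre (a point): turned beech foot like the one in the tray (54 mm diameter, 62 mm high), one of the three already standing on the turntable, centred on their rings; not to be moved. This point: on its axis, half-way up (31 mm above its underside)
- foot_b_centre (a point): turned beech foot like the one in the tray (54 mm diameter, 62 mm high), one of the three already standing on the turntable, centred on their rings; not to be moved. This point: on its axis, half-way up (31 mm above its underside)
- foot_c_centre (a point): turned beech foot like the one in the tray (54 mm diameter, 62 mm high), one of the three already standing on the turntable, centred on their rings; not to be moved. This point: on its axis, half-way up (31 mm above its underside)
Things that resemble listed ones, but are neither listed nor needed, are in the scene too. What is shaped like the part that bears foot_b_centre but pink is not meant.

How it is judged:
On the way, in this order (a step that is already met when the one before it is completed fails the run):
1. all three cans stand upright on the OSB offcut, let go (x of can_red_centre in the frame of scrap between -0.09 and 0.09 m and y of can_red_centre in the frame of scrap between -0.09 and 0.09 m and z of can_red_centre in the frame of scrap between 0.074 and 0.09 m and angle between each of can_red_centre, can_blue_centre, can_yellow_centre's own z axis and vertical below 0.12 rad and contact force between the fingers and can_red below 0.05 N and x of can_blue_centre in the frame of scrap between -0.09 and 0.09 m and y of can_blue_centre in the frame of scrap between -0.09 and 0.09 m and z of can_blue_centre in the frame of scrap between 0.074 and 0.09 m and contact force between the fingers and can_blue below 0.05 N and x of can_yellow_centre in the frame of scrap between -0.09 and 0.09 m and y of can_yellow_centre in the frame of scrap between -0.09 and 0.09 m and z of can_yellow_centre in the frame of scrap between 0.074 and 0.09 m and contact force between the fingers and can_yellow below 0.05 N), for 0.2 s.
2. the fourth foot stands on the free ring, let go (horizontal distance between foot_centre and ring_centre below 0.01 m and z of foot_centre in the frame of ring_centre between 0.025 and 0.037 m and angle between foot_centre's own z axis and vertical below 0.12 rad and contact force between the fingers and foot below 0.05 N), for 0.2 s.
At the end, for the whole second after the job is handed in: Foot upright within 10 mm of the free ring's centre; disc at rest within 0.12 rad of its start, its other three feet upright within 15 mm of theirs; each can upright in the tray within 13 mm of where it stood at first; all released and at rest (all of step 2 and value of joint disc between -0.12 and 0.12 rad and distance of each of foot_a_centre, foot_b_centre, foot_c_centre from where it was at the start of the episode below 0.015 m and angle between each of foot_a_centre, foot_b_centre, foot_c_centre, can_red_centre, can_blue_centre, can_yellow_centre's own z axis and vertical below 0.12 rad and velocity of joint disc between -0.05 and 0.05 rad/s and distance of each of can_red_centre, can_blue_centre, can_yellow_centre from where it was at the start of the episode below 0.013 m and linear speed of each of can_red, can_blue, can_yellow, foot, foot_a, foot_b, foot_c below 0.02 m/s); the robot touches nothing.
It fails at once if a can or the fetched foot is tipped over (angle between any of can_red_centre, can_blue_centre, can_yellow_centre, foot_centre's own z axis and vertical above 0.6 rad).
It fails at once if the disc is turned by more than 0.2 rad (value of joint disc above 0.2 rad or value of joint disc below -0.2 rad).
It fails at once if one of the three feet on the turntable is shifted more than 20 mm or tipped (distance of any of foot_a_centre, foot_b_centre, foot_c_centre from where it was at the start of the episode above 0.02 m or angle between any of foot_a_centre, foot_b_centre, foot_c_centre's own z axis and vertical above 0.4 rad).
It also fails if it takes over 152 s, if anything falls off the work surface, if the arm or the gripper's body presses on something with over 40 N, if the wrist force passes 120 N, or if a joint passes its speed limit or range.

## Working session

There is one attempt and no reset: what is moved stays moved. The work goes in short steps, Python scripts to look and compute and a shell command to move; the robot and the scene stay as the last step left them, time stands still between calls to the robot, and variables do not carry over. Pictures are saved under pics/ and viewed, about 12 in all and at most 16, crops included, and the job is handed in when it is done.

```bash
mkdir -p pics; ls
cat > h.py <<'E'
import numpy as np, cv2
from station import *
def save(cam,name,crop=None,s=1):
    d=read_camera(cam); im=d["pixels"]
    if crop: x0,y0,x1,y1=crop; im=im[y0:y1,x0:x1]
    if s!=1: im=cv2.resize(im,None,fx=s,fy=s,interpolation=cv2.INTER_CUBIC)
    cv2.imwrite("pics/"+name+".png",im); return d
def cloud(d):
    z=d["range_z"]; K=d["camera_matrix"]; v,u=np.indices(z.shape)
    p=np.stack([(u-K[0,2])/K[0,0]*z,(v-K[1,2])/K[1,1]*z,z],-1)
    T=d["cam_to_world"]; w=p@T[:3,:3].T+T[:3,3]; w[z==0]=np.nan; return w
def fitc(xy,r=None):
    A=np.c_[2*xy,np.ones(len(xy))]; s=np.linalg.lstsq(A,(xy**2).sum(1),rcond=None)[0]
    return s[:2],np.sqrt(s[2]+s[:2]@s[:2])
E
python3 - <<'E'
from h import *
o=get_obs(); print({k:np.round(v,3) for k,v in o.items()})
a=save("scene","s0");b=save("top","t0")
for c,d in(("scene",a),("top",b)):
    print(c,np.round(d["cam_to_world"],3).tolist())
    w=cloud(d)
    for l in["can_red_centre","can_blue_centre","can_yellow_centre","foot_centre","scrap","ring_centre","disc","foot_a_centre"]:
        try:
            for r in cut_out(c,l)[:6]:
                p=w[r["mask"]]; print(l,round(r["conf"],2),np.round(r["box"]),np.round(np.nanmedian(p,0),3),np.round(np.nanmax(p[:,2]),3))
        except Exception as e: print(l,e)
E
```

```text
pics
{'t': np.float64(0.0), 'q': array([ 1.129,  0.478,  0.022,  1.556, -0.011,  1.109, -0.083]), 'joint_vel': array([-0.001,  0.001, -0.002,  0.   ,  0.001, -0.001, -0.   ]), 'joint_torque': array([-0.0000e+00, -5.9647e+01,  1.6080e+00, -2.8120e+01,  1.2000e-02,
        9.0000e-03, -0.0000e+00]), 'eef_pos': array([ 0.221, -0.637,  0.249]), 'tool_rot': array([-0.117, -0.697, -0.118,  0.697]), 'contact_force': array([-0.179, -0.033,  0.106]), 'torque': array([ 0.017,  0.047, -0.011]), 'gripper_width': np.float64(1.0)}
scene [[-0.767, 0.374, -0.522, 1.075], [0.642, 0.426, -0.638, 0.709], [-0.017, -0.824, -0.567, 0.716], [0.0, 0.0, 0.0, 1.0]]
can_red_centre 0.81 [248. 162.  22.  58.] [ 0.437 -0.223  0.088] 0.151
can_blue_centre 0.71 [213. 162.  26.  50.] [ 0.492 -0.297  0.101] 0.15
can_yellow_centre 0.79 [236. 153.  18.  50.] [ 0.434 -0.293  0.107] 0.15
can_yellow_centre 0.45 [249. 165.  20.  58.] [ 0.437 -0.223  0.086] 0.151
can_yellow_centre 0.23 [374. 300. 131. 103.] [0.501 0.286 0.011] 0.016
foot_centre 0.68 [229. 184.  22.  27.] [ 0.496 -0.236  0.049] 0.071
foot_centre 0.65 [219. 2
[... 311 characters left out ...]
15 [276. 242.  22.  34.] [0.577 0.073 0.078] 0.098
top [[-0.018, -0.991, 0.129, 0.388], [-1.0, 0.019, 0.006, -0.021], [-0.008, -0.129, -0.992, 1.026], [0.0, 0.0, 0.0, 1.0]]
can_red_centre 0.68 [381. 245.  37.  27.] [ 0.425 -0.232  0.146] 0.153
can_blue_centre 0.96 [411. 221.  42.  28.] [ 0.475 -0.304  0.138] 0.152
foot_centre 0.83 [380. 217.  27.  21.] [ 0.486 -0.251  0.06 ] 0.073
foot_centre 0.39 [243. 183.  19.  21.] [0.564 0.055 0.088] 0.101
scrap 0.75 [159. 224. 100. 101.] [0.489 0.27  0.011] 0.018
ring_centre 0.64 [297. 161.  24.  19.] [ 0.634 -0.073  0.035] 0.041
disc 0.6 [272. 175.  87.  82.] [ 0.606 -0.015  0.034] 0.084
foot_a_centre 0.96 [256. 142.  24.  24.] [0.658 0.024 0.088] 0.1
```

Run:
```python
import cv2
a=cv2.imread("pics/s0.png");b=cv2.imread("pics/t0.png")
cv2.imwrite("pics/s0c.png",cv2.resize(a[110:370,160:480],None,fx=2.4,fy=2.3))
cv2.imwrite("pics/t0c.png",cv2.resize(b[100:300,80:460],None,fx=2.1,fy=2.1))
```

```text
(no output)
```

View pics/s0c.png

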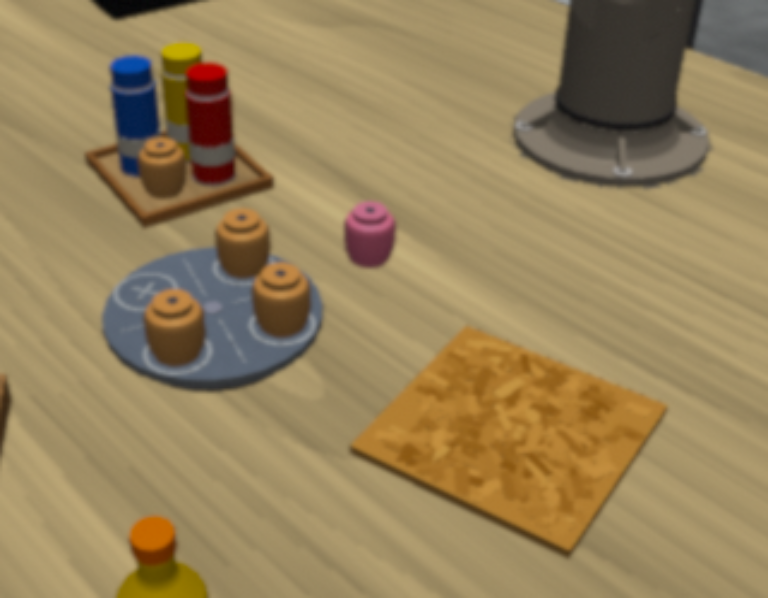

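View pics/t0c.png

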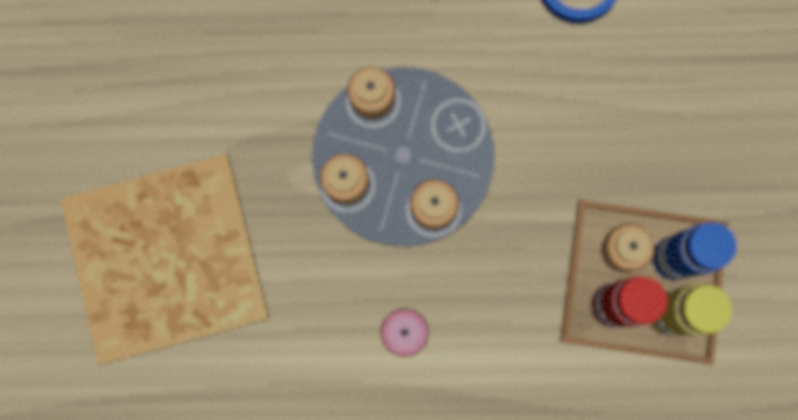

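Run:
```python
from h import *
for cam in("top","scene"):
    d=read_camera(cam); w=cloud(d); im=d["pixels"]; hsv=cv2.cvtColor(im,cv2.COLOR_BGR2HSV).astype(int)
    K=d["camera_matrix"];T=d["cam_to_world"]
    def plane(m,z):
        v,u=np.nonzero(m); r=np.c_[(u-K[0,2])/K[0,0],(v-K[1,2])/K[1,1],np.ones(len(u))]@T[:3,:3].T
        return T[:3,3]+r*((z-T[2,3])/r[:,2])[:,None]
    def circ(m,z):
        m=m.astype(np.uint8); n,L,S,_=cv2.connectedComponentsWithStats(m)
        i=1+np.argmax(S[1:,4]); p=plane(L==i,z)[:,:2]
        (cx,cy),r=cv2.minEnclosingCircle((p*1000).astype(np.float32))
        return np.round([*p.mean(0),cx/1000,cy/1000,r/1000],4),S[i,4]
    H,Sa=hsv[...,0],hsv[...,1]
    tray=(w[...,1]<-.15)&(w[...,1]>-.4)&(w[...,0]<.6)&(w[...,0]>.3)
    for n,hm in(("red",(H<6)|(H>174)),("yellow",(H>24)&(H<36)),("blue",(H>100)&(H<130))):
        print(cam,n,circ(hm&(Sa>120)&tray&(w[...,2]>.142),.148), "med z",np.round(np.nanmedian(w[hm&(Sa>120)&tray&(w[...,2]>.142)][:,2]),4))
    pk=tray&(w[...,2]>.058)&(w[...,2]<.08)&(H>5)&(H<22)
    print("foot",circ(pk,.065))
    for r in cut_out(cam,"scrap")[:1]:
        m=cv2.erode(r["mask"].astype(np.uint8),np.ones((1,1)))>0
        p=plane(m,.011)[:,:2]; print("scrap",cv2.minAreaRect((p*1000).astype(np.float32)),p.mean(0))
    up=(w[...,2]>.084)&(w[...,2]<.106)&(w[...,0]>.5)&(w[...,0]<.75)&(abs(w[...,1])<.13)
    n,L,S,_=cv2.connectedComponentsWithStats(up.astype(np.uint8))
    for i in range(1,n):
        if S[i,4]>20: print("feet",np.round(plane(L==i,.094).mean(0),4),S[i,4])
    for l in("disc","ring_centre"):
      for r in cut_out(cam,l)[:1]:
        p=plane(r["mask"],.034)[:,:2]; print(l,np.round(p.mean(0),4),cv2.minEnclosingCircle((p*1000).astype(np.float32)))
    # white ring
    wh=(Sa<40)&(hsv[...,2]>150)&(abs(w[...,2]-.034)<.01)&(np.hypot(w[...,0]-.634,w[...,1]+.073)<.045)
    print("white",circ(cv2.dilate(wh.astype(np.uint8),np.ones((3,3)))>0,.034))
```

```text
top red (array([ 0.426 , -0.2437,  0.4263, -0.2437,  0.0233]), np.int32(393)) med z 0.1477
top yellow (array([ 0.4163, -0.3059,  0.4164, -0.3064,  0.0231]), np.int32(380)) med z 0.1478
top blue (array([ 0.4781, -0.3145,  0.4784, -0.3145,  0.0228]), np.int32(365)) med z 0.1479
foot (array([ 0.4879, -0.2547,  0.4874, -0.2549,  0.0235]), np.int32(277))
scrap ((491.40380859375, 270.3125), (203.27532958984375, 205.63743591308594), 14.377796173095703) [0.48988057 0.27033887]
feet [0.6619 0.0246 0.094 ] 328
feet [0.5656 0.0545 0.094 ] 339
feet [ 0.5357 -0.0417  0.094 ] 341
disc [ 0.6013 -0.0148] ((600.7782592773438, -8.489764213562012), 105.00146484375)
ring_centre [ 0.6352 -0.0724] ((635.2025146484375, -72.37308502197266), 30.17466163635254)
white (array([ 0.65  , -0.0988,  0.6501, -0.099 ,  0.0132]), np.int32(40))
scene red (array([ 0.4293, -0.2335,  0.4293, -0.2336,  0.0263]), np.int32(122)) med z 0.1474
scene yellow (array([ 0.4172, -0.299 ,  0.419 , -0.2991,  0.0267]), np.int32(114)) med z 0.1476
scene blue (array([ 0.481 , -0.3062,  0.4822, -0.3056,  0.0269]), np.int32(112)) med z 0.1474
foot (array([ 0.4894, -0.2485,  0.4891, -0.2508,  0.03  ]), np.int32(124))
scrap ((491.9169921875, 276.9947814941406), (209.7008819580078, 202.47006225585938), 14.285057067871094) [0.49823812 0.2837142 ]
feet [ 0.5414 -0.0295  0.094 ] 221
feet [0.5715 0.0664 0.094 ] 260
feet [0.6677 0.0369 0.094 ] 285
disc [0.6186 0.0085] ((601.1491088867188, 0.9296687245368958), 112.06907653808594)
ring_centre [ 0.6341 -0.0727] ((634.5533447265625, -70.89494323730469), 33.94540023803711)
white (array([ 0.6427, -0.0974,  0.6427, -0.0974,  0.0107]), np.int32(24))
```

```bash
python3 -m jog '[{"gripper":0,"dx":0.05,"dy":0.1,"rz":15},{"gripper":0,"dx":0.1,"dy":0.2,"rz":31},{"gripper":0,"dx":0.15,"dy":0.3,"rz":46},{"gripper":0,"dx":0.205,"dy":0.393,"rz":62},{"gripper":0,"dx":0.205,"dy":0.393,"rz":62},{"gripper":0,"dx":0.205,"dy":0.393,"rz":62},{"gripper":0,"dx":0.205,"dy":0.393,"rz":62},{"gripper":0,"dx":0.205,"dy":0.393,"rz":62},{"gripper":0,"dx":0.205,"dy":0.393,"rz":62},{"gripper":0,"dx":0.205,"dy":0.393,"rz":62}]' 40; python3 -m jog '[{"gripper":0},{"gripper":0},{"gripper":0}]'
```

```text
$[0]: bad value
$[0]: bad value
```

```bash
python3 -m jog '[{"gripper":0,"dx":0.05,"dy":0.1,"dz":0,"rx":0,"ry":0,"rz":15},{"gripper":0,"dx":0.1,"dy":0.2,"dz":0,"rx":0,"ry":0,"rz":31},{"gripper":0,"dx":0.15,"dy":0.3,"dz":0,"rx":0,"ry":0,"rz":46},{"gripper":0,"dx":0.205,"dy":0.393,"dz":0,"rx":0,"ry":0,"rz":62},{"gripper":0,"dx":0.205,"dy":0.393,"dz":0,"rx":0,"ry":0,"rz":62},{"gripper":0,"dx":0.205,"dy":0.393,"dz":0,"rx":0,"ry":0,"rz":62},{"gripper":0,"dx":0.205,"dy":0.393,"dz":0,"rx":0,"ry":0,"rz":62},{"gripper":0,"dx":0.205,"dy":0.393,"dz":0,"rx":0,"ry":0,"rz":62},{"gripper":0,"dx":0.205,"dy":0.393,"dz":0,"rx":0,"ry":0,"rz":62},{"gripper":0,"dx":0.205,"dy":0.393,"dz":0,"rx":0,"ry":0,"rz":62}]' 40
```

```text
t: 2.3
eef_pos: [0.4294, -0.2386, 0.251]
tool_rot: [0.463, 0.536, 0.462, -0.534]
contact_force: [0.4, -0.2, 0.6]
gripper_width: 0.997
```

```bash
python3 -m jog '[{"gripper":0,"dx":0,"dy":0,"dz":-0.02,"rx":0,"ry":0,"rz":0},{"gripper":0,"dx":0,"dy":0,"dz":-0.05,"rx":0,"ry":0,"rz":0},{"gripper":0,"dx":0,"dy":0,"dz":-0.08,"rx":0,"ry":0,"rz":0},{"gripper":0,"dx":0,"dy":0,"dz":-0.11,"rx":0,"ry":0,"rz":0},{"gripper":0,"dx":0,"dy":0,"dz":-0.13,"rx":0,"ry":0,"rz":0},{"gripper":0,"dx":0,"dy":0,"dz":-0.137,"rx":0,"ry":0,"rz":0},{"gripper":0,"dx":0,"dy":0,"dz":-0.137,"rx":0,"ry":0,"rz":0},{"gripper":0,"dx":0,"dy":0,"dz":-0.137,"rx":0,"ry":0,"rz":0}]'
python3 - <<'E'
from h import *
d=save("scene","s1",(190,100,320,230),5)
E
```

```text
t: 3.1
eef_pos: [0.4267, -0.2453, 0.1142]
tool_rot: [0.46, 0.537, 0.459, -0.537]
contact_force: [0.1, 0.1, 0.9]
gripper_width: 1.003
```

View pics/s1.png

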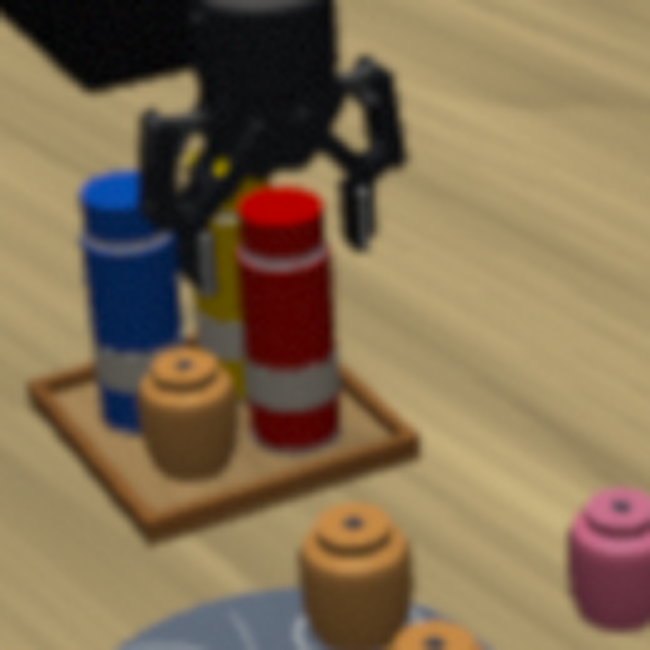

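Run:
```python
from h import *
from scipy.optimize import least_squares
d=read_camera("scene"); w=cloud(d); hsv=cv2.cvtColor(d["pixels"],cv2.COLOR_BGR2HSV).astype(int);H,S=hsv[...,0],hsv[...,1]
near=(abs(w[...,0]-.45)<.09)&(abs(w[...,1]+.27)<.09)
for n,hm in(("red",(H<5)|(H>175)),("blue",(H>100)&(H<130)),("yellow",(H>24)&(H<36))):
    m=cv2.erode((near&hm&(S>120)).astype(np.uint8),np.ones((3,3)))>0
    m&=(w[...,2]>.02)&(w[...,2]<.115)
    p=w[m][:,:2]; f=least_squares(lambda c:np.hypot(*(p-c).T)-.026,p.mean(0)-[.01,.01],loss="soft_l1",f_scale=.002)
    print(n,len(p),np.round(f.x,4),np.std(f.fun))
    t=near&hm&(S>120)&(abs(w[...,2]-.148)<.0025); print(" top",np.round(w[t].mean(0),4),t.sum())
```

```text
red 274 [ 0.4236 -0.2413] 0.002158502307487464
 top [ 0.4266 -0.2366  0.1476] 101
blue 239 [ 0.4767 -0.314 ] 0.001964897603109964
 top [ 0.484  -0.3113  0.1479] 69<stdin>:8: RuntimeWarning: Mean of empty slice.
  ret = um.true_divide(
Traceback (most recent call last):
ValueError: Initial guess is outside of provided bounds
```

```bash
python3 -m jog '[{"gripper":1,"dx":0,"dy":0,"dz":0,"rx":0,"ry":0,"rz":0},{"gripper":1,"dx":0,"dy":0,"dz":0,"rx":0,"ry":0,"rz":0},{"gripper":1,"dx":0,"dy":0,"dz":0,"rx":0,"ry":0,"rz":0},{"gripper":1,"dx":0,"dy":0,"dz":0,"rx":0,"ry":0,"rz":0},{"gripper":1,"dx":0,"dy":0,"dz":0,"rx":0,"ry":0,"rz":0},{"gripper":1,"dx":0,"dy":0,"dz":0,"rx":0,"ry":0,"rz":0},{"gripper":1,"dx":0,"dy":0,"dz":0.005,"rx":0,"ry":0,"rz":0},{"gripper":1,"dx":0,"dy":0,"dz":0.015,"rx":0,"ry":0,"rz":0},{"gripper":1,"dx":0,"dy":0,"dz":0.03,"rx":0,"ry":0,"rz":0},{"gripper":1,"dx":0,"dy":0,"dz":0.03,"rx":0,"ry":0,"rz":0}]' 40
```

```text
t: 4.2
eef_pos: [0.4274, -0.2453, 0.1453]
tool_rot: [0.461, 0.538, 0.459, -0.537]
contact_force: [0.2, -0.6, -1.9]
gripper_width: 0.595
```

```bash
python3 -m jog '[{"gripper":1,"dx":0,"dy":0,"dz":0.03,"rx":0,"ry":0,"rz":0},{"gripper":1,"dx":0,"dy":0,"dz":0.07,"rx":0,"ry":0,"rz":0},{"gripper":1,"dx":0,"dy":0,"dz":0.11,"rx":0,"ry":0,"rz":0},{"gripper":1,"dx":0.01,"dy":0.02,"dz":0.11,"rx":0,"ry":0,"rz":0},{"gripper":1,"dx":0.02,"dy":0.05,"dz":0.11,"rx":0,"ry":0,"rz":0},{"gripper":1,"dx":0.03,"dy":0.09,"dz":0.11,"rx":0,"ry":0,"rz":0},{"gripper":1,"dx":0.04,"dy":0.13,"dz":0.11,"rx":0,"ry":0,"rz":0},{"gripper":1,"dx":0.05,"dy":0.17,"dz":0.11,"rx":0,"ry":0,"rz":0},{"gripper":1,"dx":0.055,"dy":0.21,"dz":0.11,"rx":0,"ry":0,"rz":0},{"gripper":1,"dx":0.055,"dy":0.25,"dz":0.11,"rx":0,"ry":0,"rz":0}]'
python3 -m jog '[{"gripper":1,"dx":0,"dy":0.04,"dz":0,"rx":0,"ry":0,"rz":0},{"gripper":1,"dx":0,"dy":0.08,"dz":0,"rx":0,"ry":0,"rz":0},{"gripper":1,"dx":-0.01,"dy":0.12,"dz":0,"rx":0,"ry":0,"rz":0},{"gripper":1,"dx":-0.02,"dy":0.16,"dz":0,"rx":0,"ry":0,"rz":0},{"gripper":1,"dx":-0.03,"dy":0.20,"dz":0,"rx":0,"ry":0,"rz":0},{"gripper":1,"dx":-0.045,"dy":0.24,"dz":0,"rx":0,"ry":0,"rz":0},{"gripper":1,"dx":-0.055,"dy":0.265,"dz":0,"rx":0,"ry":0,"rz":0},{"gripper":1,"dx":-0.059,"dy":0.276,"dz":0,"rx":0,"ry":0,"rz":0},{"gripper":1,"dx":-0.059,"dy":0.276,"dz":0,"rx":0,"ry":0,"rz":0},{"gripper":1,"dx":-0.059,"dy":0.276,"dz":0,"rx":0,"ry":0,"rz":0}]'
```

```text
t: 5.2
eef_pos: [0.4814, 0.0069, 0.2531]
tool_rot: [0.46, 0.537, 0.46, -0.537]
contact_force: [1.2, 0.9, -0.5]
gripper_width: 0.596
t: 6.2
eef_pos: [0.4228, 0.2797, 0.2529]
tool_rot: [-0.46, -0.537, -0.459, 0.538]
contact_force: [0.2, -0.6, -1.5]
gripper_width: 0.594
```

```bash
python3 -m jog '[{"gripper":1,"dx":0,"dy":0,"dz":-0.03,"rx":0,"ry":0,"rz":0},{"gripper":1,"dx":0,"dy":0,"dz":-0.07,"rx":0,"ry":0,"rz":0},{"gripper":1,"dx":0,"dy":0,"dz":-0.1,"rx":0,"ry":0,"rz":0},{"gripper":1,"dx":0,"dy":0,"dz":-0.12,"rx":0,"ry":0,"rz":0},{"gripper":1,"dx":0,"dy":0,"dz":-0.128,"rx":0,"ry":0,"rz":0},{"gripper":1,"dx":0,"dy":0,"dz":-0.132,"rx":0,"ry":0,"rz":0},{"gripper":1,"dx":0,"dy":0,"dz":-0.134,"rx":0,"ry":0,"rz":0},{"gripper":1,"dx":0,"dy":0,"dz":-0.135,"rx":0,"ry":0,"rz":0},{"gripper":1,"dx":0,"dy":0,"dz":-0.135,"rx":0,"ry":0,"rz":0},{"gripper":1,"dx":0,"dy":0,"dz":-0.135,"rx":0,"ry":0,"rz":0}]'
```

```text
t: 7.2
eef_pos: [0.4227, 0.2816, 0.1191]
tool_rot: [0.46, 0.538, 0.46, -0.537]
contact_force: [0.5, 0.6, 0.5]
gripper_width: 0.597
```

```bash
python3 -m jog '[{"gripper":0,"dx":0,"dy":0,"dz":0,"rx":0,"ry":0,"rz":0},{"gripper":0,"dx":0,"dy":0,"dz":0,"rx":0,"ry":0,"rz":0},{"gripper":0,"dx":0,"dy":0,"dz":0,"rx":0,"ry":0,"rz":0},{"gripper":0,"dx":0,"dy":0,"dz":0,"rx":0,"ry":0,"rz":0},{"gripper":0,"dx":0,"dy":0,"dz":0,"rx":0,"ry":0,"rz":0},{"gripper":0,"dx":0,"dy":0,"dz":0.03,"rx":0,"ry":0,"rz":0},{"gripper":0,"dx":0,"dy":0,"dz":0.07,"rx":0,"ry":0,"rz":0},{"gripper":0,"dx":0,"dy":0,"dz":0.11,"rx":0,"ry":0,"rz":0},{"gripper":0,"dx":0,"dy":0,"dz":0.135,"rx":0,"ry":0,"rz":0},{"gripper":0,"dx":0.02,"dy":-0.03,"dz":0.135,"rx":0,"ry":0,"rz":-8}]'
python3 -m jog '[{"gripper":0,"dx":0.03,"dy":-0.04,"dz":0,"rx":0,"ry":0,"rz":-8},{"gripper":0,"dx":0.035,"dy":-0.08,"dz":0,"rx":0,"ry":0,"rz":-16},{"gripper":0,"dx":0.035,"dy":-0.12,"dz":0,"rx":0,"ry":0,"rz":-24},{"gripper":0,"dx":0.035,"dy":-0.16,"dz":0,"rx":0,"ry":0,"rz":-32},{"gripper":0,"dx":0.035,"dy":-0.20,"dz":0,"rx":0,"ry":0,"rz":-40},{"gripper":0,"dx":0.035,"dy":-0.24,"dz":0,"rx":0,"ry":0,"rz":-48},{"gripper":0,"dx":0.035,"dy":-0.28,"dz":0,"rx":0,"ry":0,"rz":-56},{"gripper":0,"dx":0.035,"dy":-0.32,"dz":0,"rx":0,"ry":0,"rz":-64},{"gripper":0,"dx":0.035,"dy":-0.36,"dz":0,"rx":0,"ry":0,"rz":-72},{"gripper":0,"dx":0.03,"dy":-0.4,"dz":0,"rx":0,"ry":0,"rz":-80}]'
python3 -m jog '[{"gripper":0,"dx":-0.01,"dy":-0.04,"dz":0,"rx":0,"ry":0,"rz":-2},{"gripper":0,"dx":-0.03,"dy":-0.08,"dz":0,"rx":0,"ry":0,"rz":-2},{"gripper":0,"dx":-0.05,"dy":-0.12,"dz":0,"rx":0,"ry":0,"rz":-2},{"gripper":0,"dx":-0.056,"dy":-0.15,"dz":0,"rx":0,"ry":0,"rz":-2},{"gripper":0,"dx":-0.056,"dy":-0.158,"dz":0,"rx":0,"ry":0,"rz":-2},{"gripper":0,"dx":-0.056,"dy":-0.158,"dz":0,"rx":0,"ry":0,"rz":-2},{"gripper":0,"dx":-0.056,"dy":-0.158,"dz":0,"rx":0,"ry":0,"rz":-2}]'
python3 - <<'E'
from h import *
d=save("top","t1");w=cloud(d); hsv=cv2.cvtColor(d["pixels"],cv2.COLOR_BGR2HSV).astype(int);H,S=hsv[...,0],hsv[...,1]
m=((H<5)|(H>175))&(S>120)&(abs(w[...,2]-.153)<.006)&(w[...,1]>.1); print(np.round(np.nanmean(w[m],0),4),m.sum())
o=get_obs();from scipy.spatial.transform import Rotation as R
print(R.from_quat(np.roll(o["tool_rot"],-1)).as_matrix()[:,1])
E
```

```text
t: 8.2
eef_pos: [0.4415, 0.2568, 0.2578]
tool_rot: [0.423, 0.57, 0.424, -0.564]
contact_force: [0.2, 0.4, 0.2]
gripper_width: 0.998
t: 9.2
eef_pos: [0.4723, -0.1502, 0.2535]
tool_rot: [-0.044, 0.706, -0.044, -0.705]
contact_force: [0.5, -1.0, -0.2]
gripper_width: 1.005
t: 9.9
eef_pos: [0.4168, -0.3053, 0.2532]
tool_rot: [0.054, -0.705, 0.054, 0.705]
contact_force: [0.2, 0.3, -0.4]
gripper_width: 1.003
[0.4226 0.2794 0.1523] 372
[-1.51725377e-01 -9.88422335e-01 -8.35638010e-04]
```

```bash
python3 -m jog '[{"gripper":0,"dx":0,"dy":0,"dz":-0.03,"rx":0,"ry":0,"rz":0},{"gripper":0,"dx":0,"dy":0,"dz":-0.07,"rx":0,"ry":0,"rz":0},{"gripper":0,"dx":0,"dy":0,"dz":-0.11,"rx":0,"ry":0,"rz":0},{"gripper":0,"dx":0,"dy":0,"dz":-0.13,"rx":0,"ry":0,"rz":0},{"gripper":0,"dx":0,"dy":0,"dz":-0.14,"rx":0,"ry":0,"rz":0},{"gripper":0,"dx":0,"dy":0,"dz":-0.14,"rx":0,"ry":0,"rz":0},{"gripper":0,"dx":0,"dy":0,"dz":-0.14,"rx":0,"ry":0,"rz":0},{"gripper":0,"dx":0,"dy":0,"dz":-0.14,"rx":0,"ry":0,"rz":0}]'
python3 -m jog '[{"gripper":1,"dx":0,"dy":0,"dz":0,"rx":0,"ry":0,"rz":0},{"gripper":1,"dx":0,"dy":0,"dz":0,"rx":0,"ry":0,"rz":0},{"gripper":1,"dx":0,"dy":0,"dz":0,"rx":0,"ry":0,"rz":0},{"gripper":1,"dx":0,"dy":0,"dz":0,"rx":0,"ry":0,"rz":0},{"gripper":1,"dx":0,"dy":0,"dz":0,"rx":0,"ry":0,"rz":0},{"gripper":1,"dx":0,"dy":0,"dz":0,"rx":0,"ry":0,"rz":0},{"gripper":1,"dx":0,"dy":0,"dz":0.005,"rx":0,"ry":0,"rz":0},{"gripper":1,"dx":0,"dy":0,"dz":0.015,"rx":0,"ry":0,"rz":0},{"gripper":1,"dx":0,"dy":0,"dz":0.03,"rx":0,"ry":0,"rz":0},{"gripper":1,"dx":0,"dy":0,"dz":0.03,"rx":0,"ry":0,"rz":0}]' 40
```

```text
t: 10.75
eef_pos: [0.4172, -0.3071, 0.1147]
tool_rot: [-0.054, 0.706, -0.055, -0.704]
contact_force: [-1.0, -0.0, 0.2]
gripper_width: 1.001
t: 11.75
eef_pos: [0.4172, -0.3075, 0.1453]
tool_rot: [-0.054, 0.706, -0.055, -0.704]
contact_force: [0.7, -0.6, -2.5]
gripper_width: 0.593
```

```bash
python3 -m jog '[{"gripper":1,"dx":0,"dy":0,"dz":0.03,"rx":0,"ry":0,"rz":0},{"gripper":1,"dx":0,"dy":0,"dz":0.07,"rx":0,"ry":0,"rz":0},{"gripper":1,"dx":0,"dy":0,"dz":0.11,"rx":0,"ry":0,"rz":0},{"gripper":1,"dx":0.01,"dy":0.02,"dz":0.13,"rx":0,"ry":0,"rz":0},{"gripper":1,"dx":0.025,"dy":0.05,"dz":0.14,"rx":0,"ry":0,"rz":0},{"gripper":1,"dx":0.04,"dy":0.09,"dz":0.14,"rx":0,"ry":0,"rz":0},{"gripper":1,"dx":0.055,"dy":0.13,"dz":0.14,"rx":0,"ry":0,"rz":0},{"gripper":1,"dx":0.07,"dy":0.17,"dz":0.14,"rx":0,"ry":0,"rz":0},{"gripper":1,"dx":0.076,"dy":0.21,"dz":0.14,"rx":0,"ry":0,"rz":0},{"gripper":1,"dx":0.076,"dy":0.25,"dz":0.14,"rx":0,"ry":0,"rz":0}]'
python3 -m jog '[{"gripper":1,"dx":0,"dy":0.04,"dz":0,"rx":0,"ry":0,"rz":0},{"gripper":1,"dx":0,"dy":0.08,"dz":0,"rx":0,"ry":0,"rz":0},{"gripper":1,"dx":0,"dy":0.12,"dz":0,"rx":0,"ry":0,"rz":0},{"gripper":1,"dx":0,"dy":0.16,"dz":0,"rx":0,"ry":0,"rz":0},{"gripper":1,"dx":0,"dy":0.20,"dz":0,"rx":0,"ry":0,"rz":0},{"gripper":1,"dx":0,"dy":0.24,"dz":0,"rx":0,"ry":0,"rz":0},{"gripper":1,"dx":0,"dy":0.28,"dz":0,"rx":0,"ry":0,"rz":0},{"gripper":1,"dx":0,"dy":0.31,"dz":0,"rx":0,"ry":0,"rz":0},{"gripper":1,"dx":0,"dy":0.326,"dz":0,"rx":0,"ry":0,"rz":0},{"gripper":1,"dx":0,"dy":0.326,"dz":0,"rx":0,"ry":0,"rz":0}]'
python3 -m jog '[{"gripper":1,"dx":0,"dy":0,"dz":0,"rx":0,"ry":0,"rz":0},{"gripper":1,"dx":0,"dy":0,"dz":-0.03,"rx":0,"ry":0,"rz":0},{"gripper":1,"dx":0,"dy":0,"dz":-0.07,"rx":0,"ry":0,"rz":0},{"gripper":1,"dx":0,"dy":0,"dz":-0.11,"rx":0,"ry":0,"rz":0},{"gripper":1,"dx":0,"dy":0,"dz":-0.14,"rx":0,"ry":0,"rz":0},{"gripper":1,"dx":0,"dy":0,"dz":-0.155,"rx":0,"ry":0,"rz":0},{"gripper":1,"dx":0,"dy":0,"dz":-0.161,"rx":0,"ry":0,"rz":0},{"gripper":1,"dx":0,"dy":0,"dz":-0.164,"rx":0,"ry":0,"rz":0},{"gripper":1,"dx":0,"dy":0,"dz":-0.165,"rx":0,"ry":0,"rz":0},{"gripper":1,"dx":0,"dy":0,"dz":-0.165,"rx":0,"ry":0,"rz":0}]'
```

```text
t: 12.75
eef_pos: [0.4925, -0.0549, 0.2829]
tool_rot: [-0.055, 0.705, -0.055, -0.705]
contact_force: [0.2, 0.4, -0.5]
gripper_width: 0.596
t: 13.75
eef_pos: [0.491, 0.2722, 0.2828]
tool_rot: [0.054, -0.705, 0.053, 0.706]
contact_force: [-0.4, -0.7, -2.1]
gripper_width: 0.594
t: 14.75
eef_pos: [0.4929, 0.2697, 0.1195]
tool_rot: [-0.055, 0.706, -0.054, -0.704]
contact_force: [0.9, -0.5, -1.3]
gripper_width: 0.596
```

```bash
python3 -m jog '[{"gripper":1,"dx":0,"dy":0,"dz":-0.001,"rx":0,"ry":0,"rz":0},{"gripper":0,"dx":0,"dy":0,"dz":-0.001,"rx":0,"ry":0,"rz":0},{"gripper":0,"dx":0,"dy":0,"dz":-0.001,"rx":0,"ry":0,"rz":0},{"gripper":0,"dx":0,"dy":0,"dz":-0.001,"rx":0,"ry":0,"rz":0},{"gripper":0,"dx":0,"dy":0,"dz":-0.001,"rx":0,"ry":0,"rz":0},{"gripper":0,"dx":0,"dy":0,"dz":0,"rx":0,"ry":0,"rz":0},{"gripper":0,"dx":0,"dy":0,"dz":0.03,"rx":0,"ry":0,"rz":0},{"gripper":0,"dx":0,"dy":0,"dz":0.07,"rx":0,"ry":0,"rz":0},{"gripper":0,"dx":0,"dy":0,"dz":0.11,"rx":0,"ry":0,"rz":0},{"gripper":0,"dx":0,"dy":0,"dz":0.135,"rx":0,"ry":0,"rz":0}]'
python3 -m jog '[{"gripper":0,"dx":0,"dy":-0.04,"dz":0,"rx":0,"ry":0,"rz":0},{"gripper":0,"dx":0,"dy":-0.085,"dz":0,"rx":0,"ry":0,"rz":0},{"gripper":0,"dx":0,"dy":-0.13,"dz":0,"rx":0,"ry":0,"rz":0},{"gripper":0,"dx":0,"dy":-0.175,"dz":0,"rx":0,"ry":0,"rz":0},{"gripper":0,"dx":0,"dy":-0.22,"dz":0,"rx":0,"ry":0,"rz":0},{"gripper":0,"dx":0,"dy":-0.265,"dz":0,"rx":0,"ry":0,"rz":0},{"gripper":0,"dx":0,"dy":-0.31,"dz":0,"rx":0,"ry":0,"rz":0},{"gripper":0,"dx":0,"dy":-0.355,"dz":0,"rx":0,"ry":0,"rz":0},{"gripper":0,"dx":0,"dy":-0.4,"dz":0,"rx":0,"ry":0,"rz":0},{"gripper":0,"dx":0,"dy":-0.445,"dz":0,"rx":0,"ry":0,"rz":0}]'
python3 -m jog '[{"gripper":0,"dx":-0.005,"dy":-0.04,"dz":0,"rx":0,"ry":0,"rz":0},{"gripper":0,"dx":-0.01,"dy":-0.08,"dz":0,"rx":0,"ry":0,"rz":0},{"gripper":0,"dx":-0.014,"dy":-0.12,"dz":0,"rx":0,"ry":0,"rz":0},{"gripper":0,"dx":-0.014,"dy":-0.14,"dz":0,"rx":0,"ry":0,"rz":0},{"gripper":0,"dx":-0.014,"dy":-0.14,"dz":0,"rx":0,"ry":0,"rz":0},{"gripper":0,"dx":-0.014,"dy":-0.14,"dz":-0.03,"rx":0,"ry":0,"rz":0},{"gripper":0,"dx":-0.014,"dy":-0.14,"dz":-0.06,"rx":0,"ry":0,"rz":0},{"gripper":0,"dx":-0.014,"dy":-0.14,"dz":-0.06,"rx":0,"ry":0,"rz":0}]'
python3 - <<'E'
from h import *
d=save("top","t2",(80,100,460,300),2.1);w=cloud(d); hsv=cv2.cvtColor(d["pixels"],cv2.COLOR_BGR2HSV).astype(int);H,S=hsv[...,0],hsv[...,1]
for hm in(((H<5)|(H>175)),(H>24)&(H<36)):
    m=hm&(S>120)&(abs(w[...,2]-.153)<.006)&(w[...,1]>.1); print(np.round(np.nanmean(w[m],0),4),m.sum())
m=(w[...,1]<-.15)&(w[...,2]>.058)&(w[...,2]<.08)&(H>5)&(H<22)&(w[...,1]>-.35)&(w[...,0]<.6); print("foot",np.round(np.nanmean(w[m],0),4),m.sum())
E
```

```text
t: 15.75
eef_pos: [0.4928, 0.27, 0.2565]
tool_rot: [-0.055, 0.706, -0.054, -0.704]
contact_force: [0.3, -0.2, 0.8]
gripper_width: 0.997
t: 16.75
eef_pos: [0.4918, -0.1775, 0.2535]
tool_rot: [-0.055, 0.705, -0.055, -0.705]
contact_force: [1.7, 0.2, 0.1]
gripper_width: 1.005
t: 17.55
eef_pos: [0.476, -0.3132, 0.1897]
tool_rot: [0.055, -0.703, 0.053, 0.707]
contact_force: [0.5, 0.2, -0.4]
gripper_width: 1.0
[0.4225 0.2796 0.1524] 368
[0.4931 0.2674 0.1525] 391
foot [ 0.4884 -0.2559  0.0656] 271
```

View pics/t2.png

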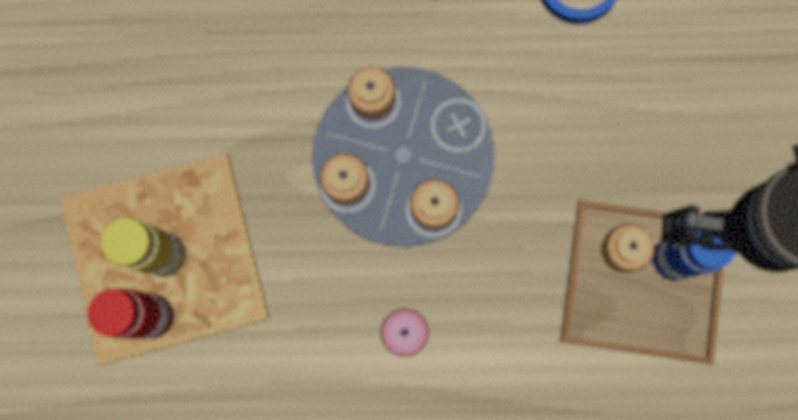

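```bash
python3 -m jog '[{"gripper":0,"dx":0,"dy":0,"dz":-0.03,"rx":0,"ry":0,"rz":0},{"gripper":0,"dx":0,"dy":0,"dz":-0.06,"rx":0,"ry":0,"rz":0},{"gripper":0,"dx":0,"dy":0,"dz":-0.08,"rx":0,"ry":0,"rz":0},{"gripper":0,"dx":0,"dy":0,"dz":-0.08,"rx":0,"ry":0,"rz":0},{"gripper":0,"dx":0,"dy":0,"dz":-0.08,"rx":0,"ry":0,"rz":0},{"gripper":0,"dx":0,"dy":0,"dz":-0.08,"rx":0,"ry":0,"rz":0}]'
python3 -m jog '[{"gripper":1,"dx":0,"dy":0,"dz":0,"rx":0,"ry":0,"rz":0},{"gripper":1,"dx":0,"dy":0,"dz":0,"rx":0,"ry":0,"rz":0},{"gripper":1,"dx":0,"dy":0,"dz":0,"rx":0,"ry":0,"rz":0},{"gripper":1,"dx":0,"dy":0,"dz":0,"rx":0,"ry":0,"rz":0},{"gripper":1,"dx":0,"dy":0,"dz":0,"rx":0,"ry":0,"rz":0},{"gripper":1,"dx":0,"dy":0,"dz":0,"rx":0,"ry":0,"rz":0},{"gripper":1,"dx":0,"dy":0,"dz":0.005,"rx":0,"ry":0,"rz":0},{"gripper":1,"dx":0,"dy":0,"dz":0.015,"rx":0,"ry":0,"rz":0},{"gripper":1,"dx":0,"dy":0,"dz":0.03,"rx":0,"ry":0,"rz":0},{"gripper":1,"dx":0,"dy":0,"dz":0.03,"rx":0,"ry":0,"rz":0}]' 40
```

```text
t: 18.2
eef_pos: [0.4796, -0.3162, 0.1155]
tool_rot: [-0.054, 0.706, -0.055, -0.704]
contact_force: [0.5, -0.6, 0.6]
gripper_width: 0.999
t: 19.2
eef_pos: [0.4796, -0.3166, 0.146]
tool_rot: [-0.054, 0.706, -0.055, -0.704]
contact_force: [1.4, 0.2, -0.1]
gripper_width: 0.595
```

```bash
python3 -m jog '[{"gripper":1,"dx":0,"dy":0,"dz":0.03,"rx":0,"ry":0,"rz":0},{"gripper":1,"dx":0,"dy":0,"dz":0.07,"rx":0,"ry":0,"rz":0},{"gripper":1,"dx":0,"dy":0,"dz":0.11,"rx":0,"ry":0,"rz":0},{"gripper":1,"dx":0,"dy":0.02,"dz":0.13,"rx":0,"ry":0,"rz":0},{"gripper":1,"dx":0.0,"dy":0.05,"dz":0.14,"rx":0,"ry":0,"rz":0},{"gripper":1,"dx":0.01,"dy":0.09,"dz":0.14,"rx":0,"ry":0,"rz":0},{"gripper":1,"dx":0.02,"dy":0.13,"dz":0.14,"rx":0,"ry":0,"rz":0},{"gripper":1,"dx":0.03,"dy":0.17,"dz":0.14,"rx":0,"ry":0,"rz":0},{"gripper":1,"dx":0.04,"dy":0.21,"dz":0.14,"rx":0,"ry":0,"rz":0},{"gripper":1,"dx":0.05,"dy":0.25,"dz":0.14,"rx":0,"ry":0,"rz":0}]'
python3 -m jog '[{"gripper":1,"dx":0.01,"dy":0.04,"dz":0,"rx":0,"ry":0,"rz":0},{"gripper":1,"dx":0.02,"dy":0.08,"dz":0,"rx":0,"ry":0,"rz":0},{"gripper":1,"dx":0.03,"dy":0.12,"dz":0,"rx":0,"ry":0,"rz":0},{"gripper":1,"dx":0.035,"dy":0.16,"dz":0,"rx":0,"ry":0,"rz":0},{"gripper":1,"dx":0.035,"dy":0.20,"dz":0,"rx":0,"ry":0,"rz":0},{"gripper":1,"dx":0.035,"dy":0.24,"dz":0,"rx":0,"ry":0,"rz":0},{"gripper":1,"dx":0.035,"dy":0.28,"dz":0,"rx":0,"ry":0,"rz":0},{"gripper":1,"dx":0.035,"dy":0.31,"dz":0,"rx":0,"ry":0,"rz":0},{"gripper":1,"dx":0.035,"dy":0.321,"dz":0,"rx":0,"ry":0,"rz":0},{"gripper":1,"dx":0.035,"dy":0.321,"dz":0,"rx":0,"ry":0,"rz":0}]'
python3 -m jog '[{"gripper":1,"dx":0,"dy":0,"dz":0,"rx":0,"ry":0,"rz":0},{"gripper":1,"dx":0,"dy":0,"dz":-0.03,"rx":0,"ry":0,"rz":0},{"gripper":1,"dx":0,"dy":0,"dz":-0.07,"rx":0,"ry":0,"rz":0},{"gripper":1,"dx":0,"dy":0,"dz":-0.11,"rx":0,"ry":0,"rz":0},{"gripper":1,"dx":0,"dy":0,"dz":-0.14,"rx":0,"ry":0,"rz":0},{"gripper":1,"dx":0,"dy":0,"dz":-0.155,"rx":0,"ry":0,"rz":0},{"gripper":1,"dx":0,"dy":0,"dz":-0.161,"rx":0,"ry":0,"rz":0},{"gripper":1,"dx":0,"dy":0,"dz":-0.164,"rx":0,"ry":0,"rz":0},{"gripper":1,"dx":0,"dy":0,"dz":-0.1655,"rx":0,"ry":0,"rz":0},{"gripper":1,"dx":0,"dy":0,"dz":-0.1655,"rx":0,"ry":0,"rz":0}]'
```

```text
t: 20.2
eef_pos: [0.5282, -0.0642, 0.2836]
tool_rot: [-0.055, 0.705, -0.055, -0.705]
contact_force: [1.5, -0.5, -1.6]
gripper_width: 0.598
t: 21.2
eef_pos: [0.5625, 0.257, 0.2832]
tool_rot: [0.054, -0.705, 0.053, 0.705]
contact_force: [-1.0, -0.5, -2.0]
gripper_width: 0.596
t: 22.2
eef_pos: [0.5642, 0.2553, 0.1195]
tool_rot: [-0.055, 0.706, -0.055, -0.704]
contact_force: [-0.3, -1.6, 2.6]
gripper_width: 0.603
```

```bash
python3 -m jog '[{"gripper":0,"dx":0,"dy":0,"dz":0,"rx":0,"ry":0,"rz":0},{"gripper":0,"dx":0,"dy":0,"dz":0,"rx":0,"ry":0,"rz":0},{"gripper":0,"dx":0,"dy":0,"dz":0,"rx":0,"ry":0,"rz":0},{"gripper":0,"dx":0,"dy":0,"dz":0,"rx":0,"ry":0,"rz":0},{"gripper":0,"dx":0,"dy":0,"dz":0,"rx":0,"ry":0,"rz":0},{"gripper":0,"dx":0,"dy":0,"dz":0.03,"rx":0,"ry":0,"rz":0},{"gripper":0,"dx":0,"dy":0,"dz":0.07,"rx":0,"ry":0,"rz":0},{"gripper":0,"dx":0,"dy":0,"dz":0.11,"rx":0,"ry":0,"rz":0},{"gripper":0,"dx":0,"dy":0,"dz":0.135,"rx":0,"ry":0,"rz":0},{"gripper":0,"dx":0,"dy":0,"dz":0.135,"rx":0,"ry":0,"rz":0}]'
python3 -m jog '[{"gripper":0,"dx":0,"dy":-0.04,"dz":0,"rx":0,"ry":0,"rz":0},{"gripper":0,"dx":0,"dy":-0.085,"dz":0,"rx":0,"ry":0,"rz":0},{"gripper":0,"dx":-0.01,"dy":-0.13,"dz":0,"rx":0,"ry":0,"rz":0},{"gripper":0,"dx":-0.02,"dy":-0.175,"dz":0,"rx":0,"ry":0,"rz":0},{"gripper":0,"dx":-0.03,"dy":-0.22,"dz":0,"rx":0,"ry":0,"rz":0},{"gripper":0,"dx":-0.04,"dy":-0.265,"dz":0,"rx":0,"ry":0,"rz":0},{"gripper":0,"dx":-0.05,"dy":-0.31,"dz":0,"rx":0,"ry":0,"rz":0},{"gripper":0,"dx":-0.06,"dy":-0.355,"dz":0,"rx":0,"ry":0,"rz":0},{"gripper":0,"dx":-0.07,"dy":-0.38,"dz":0,"rx":0,"ry":0,"rz":0},{"gripper":0,"dx":-0.07,"dy":-0.38,"dz":0,"rx":0,"ry":0,"rz":0}]'
python3 - <<'E'
from h import *
for cam in("top","scene"):
    d=save(cam,"x3"+cam,None if cam=="top" else (180,110,460,370),1.4 if cam=="top" else 2.3);w=cloud(d); hsv=cv2.cvtColor(d["pixels"],cv2.COLOR_BGR2HSV).astype(int);H,S=hsv[...,0],hsv[...,1]
    for hm in(((H<5)|(H>175)),(H>24)&(H<36),(H>100)&(H<130)):
        m=hm&(S>120)&(abs(w[...,2]-.153)<.006)&(w[...,1]>.1); print(np.round(np.nanmean(w[m],0),4),m.sum())
    t=(w[...,1]<-.15)&(w[...,1]>-.4)&(w[...,0]<.6)&(w[...,0]>.3)
    from scipy.optimize import least_squares
    m=t&(w[...,2]>.03)&(w[...,2]<.05); p=w[m][:,:2]
    if len(p)>20:
        f=least_squares(lambda c:np.hypot(*(p-c).T)-.027,[.487,-.255],loss="soft_l1",f_scale=.002);print("foot side",f.x,len(p))
    m=t&(w[...,2]>.064)&(w[...,2]<.072); print("foot top",np.round(np.nanmean(w[m],0),4),m.sum())
    e=np.array([np.cos(-.155),np.sin(-.155)]);f=np.array([-e[1],e[0]])
    m=t&(w[...,2]<.028)&(w[...,2]>.013); q=w[m][:,:2]-[.488,-.255]; u,v=q@e,q@f
    for n,a,b in(("u",u,v),("v",v,u)): 
        h=np.histogram(a[abs(b)<.03],np.arange(-.14,.1,.004)); print(n,[(round(x,3),c) for c,x in zip(*h) if c>5])
E
```

```text
t: 23.2
eef_pos: [0.565, 0.2567, 0.2574]
tool_rot: [-0.056, 0.707, -0.053, -0.703]
contact_force: [-1.2, -0.5, 0.8]
gripper_width: 1.002
t: 24.2
eef_pos: [0.4909, -0.1296, 0.2518]
tool_rot: [0.057, -0.704, 0.058, 0.706]
contact_force: [0.5, 0.6, -0.4]
gripper_width: 1.0
[0.4226 0.2795 0.1524] 367
[0.4929 0.2673 0.1524] 390
[0.5637 0.2519 0.1525] 344
foot top [nan nan nan] 0
u []
v []
[0.4262 0.2889 0.1525] 292
[0.495  0.2747 0.1527] 323
[0.5667 0.2609 0.1524] 359
foot side [ 0.48610086 -0.25369019] 131
foot top [ 0.4878 -0.2508  0.0673] 79
u [(np.float64(-0.116), np.int64(10)), (np.float64(-0.112), np.int64(20)), (np.float64(-0.004), np.int64(6)), (np.float64(0.004), np.int64(7)), (np.float64(0.008), np.int64(8)), (np.float64(0.016), np.int64(8)), (np.float64(0.02), np.int64(14)), (np.float64(0.04), np.int64(7)), (np.float64(0.044), np.int64(16)), (np.float64(0.048), np.int64(17))]
v [(np.float64(-0.116), np.int64(6)), (np.float64(-0.112), np.int64(15)), (np.float64(-0.108), np.int64(18)), (np.float64(0.012), np.int64(7)), (np.float64(0.016), np.int64(6)), (np.float64(0.02), np.int64(20)), (np.float64(0.024), np.int64(23)), (np.float64(0.048), np.int64(7)), (np.float64(0.052), np.int64(18)), (np.float64(0.056), np.int64(22))]<stdin>:11: RuntimeWarning: Mean of empty slice
```

View pics/x3scene.png

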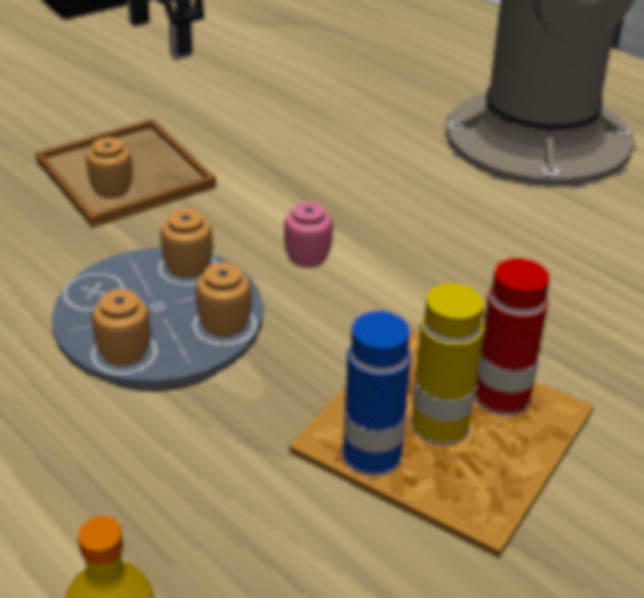

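```bash
python3 -m jog '[{"gripper":0,"dx":-0.002,"dy":-0.04,"dz":0,"rx":0,"ry":0,"rz":0},{"gripper":0,"dx":-0.004,"dy":-0.08,"dz":0,"rx":0,"ry":0,"rz":0},{"gripper":0,"dx":-0.006,"dy":-0.12,"dz":0,"rx":0,"ry":0,"rz":0},{"gripper":0,"dx":-0.006,"dy":-0.13,"dz":0,"rx":0,"ry":0,"rz":0},{"gripper":0,"dx":-0.006,"dy":-0.13,"dz":-0.03,"rx":0,"ry":0,"rz":0},{"gripper":0,"dx":-0.006,"dy":-0.13,"dz":-0.07,"rx":0,"ry":0,"rz":0},{"gripper":0,"dx":-0.006,"dy":-0.13,"dz":-0.11,"rx":0,"ry":0,"rz":0},{"gripper":0,"dx":-0.006,"dy":-0.13,"dz":-0.14,"rx":0,"ry":0,"rz":0},{"gripper":0,"dx":-0.006,"dy":-0.13,"dz":-0.14,"rx":0,"ry":0,"rz":0}]'
python3 -m jog '[{"gripper":0,"dx":0,"dy":0,"dz":-0.02,"rx":0,"ry":0,"rz":0},{"gripper":0,"dx":0,"dy":0,"dz":-0.045,"rx":0,"ry":0,"rz":0},{"gripper":0,"dx":0,"dy":0,"dz":-0.06,"rx":0,"ry":0,"rz":0},{"gripper":0,"dx":0,"dy":0,"dz":-0.07,"rx":0,"ry":0,"rz":0},{"gripper":0,"dx":0,"dy":0,"dz":-0.07,"rx":0,"ry":0,"rz":0},{"gripper":0,"dx":0,"dy":0,"dz":-0.07,"rx":0,"ry":0,"rz":0},{"gripper":0,"dx":0,"dy":0,"dz":-0.07,"rx":0,"ry":0,"rz":0}]'
python3 - <<'E'
from h import *
save("scene","s4",(190,120,300,220),5)
E
```

```text
t: 25.2
eef_pos: [0.4852, -0.2513, 0.1087]
tool_rot: [0.055, -0.702, 0.052, 0.708]
contact_force: [-1.2, 0.5, 0.0]
gripper_width: 1.002
t: 25.9
eef_pos: [0.4879, -0.255, 0.0438]
tool_rot: [-0.055, 0.706, -0.055, -0.704]
contact_force: [-0.1, -0.8, 0.6]
gripper_width: 1.004
```

View pics/s4.png

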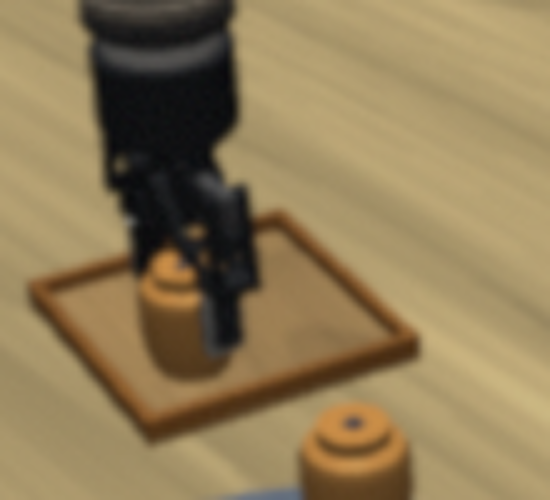

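```bash
python3 -m jog '[{"gripper":1,"dx":0,"dy":0,"dz":0,"rx":0,"ry":0,"rz":0},{"gripper":1,"dx":0,"dy":0,"dz":0,"rx":0,"ry":0,"rz":0},{"gripper":1,"dx":0,"dy":0,"dz":0,"rx":0,"ry":0,"rz":0},{"gripper":1,"dx":0,"dy":0,"dz":0,"rx":0,"ry":0,"rz":0},{"gripper":1,"dx":0,"dy":0,"dz":0,"rx":0,"ry":0,"rz":0},{"gripper":1,"dx":0,"dy":0,"dz":0.01,"rx":0,"ry":0,"rz":0},{"gripper":1,"dx":0,"dy":0,"dz":0.03,"rx":0,"ry":0,"rz":0},{"gripper":1,"dx":0,"dy":0,"dz":0.06,"rx":0,"ry":0,"rz":0},{"gripper":1,"dx":0,"dy":0,"dz":0.10,"rx":0,"ry":0,"rz":0},{"gripper":1,"dx":0,"dy":0,"dz":0.10,"rx":0,"ry":0,"rz":0}]' 30
python3 - <<'E'
from h import *
for cam in("top","scene"):
    d=read_camera(cam);w=cloud(d)
    up=(w[...,2]>.09)&(w[...,2]<.106)&(w[...,0]>.5)&(w[...,0]<.75)&(abs(w[...,1])<.13)
    n,L,S,_=cv2.connectedComponentsWithStats(up.astype(np.uint8))
    print(cam,[np.round(np.r_[np.nanmean(w[L==i],0),S[i,4]],4).tolist() for i in range(1,n) if S[i,4]>20])
    K=d["camera_matrix"];T=d["cam_to_world"]
    for r in cut_out(cam,"ring_centre")[:1]: print(r["conf"],r["box"])
    # white pixels brighter than disc near ring, projected to z=.034
    g=cv2.cvtColor(d["pixels"],cv2.COLOR_BGR2GRAY).astype(int); near=(np.hypot(w[...,0]-.635,w[...,1]+.072)<.042)&(abs(w[...,2]-.034)<.008)
    m=near&(g>np.median(g[near])+18)
    p=w[m][:,:2]; r=np.hypot(*(p-[.635,-.072]).T); pr=p[r>.02]
    print("ring",fitc(pr),len(pr))
E
```

```text
t: 26.95
eef_pos: [0.4903, -0.256, 0.1483]
tool_rot: [-0.054, 0.708, -0.056, -0.702]
contact_force: [1.0, -0.3, -1.1]
gripper_width: 0.62
top [[0.6638, 0.0254, 0.0956, 187.0], [0.567, 0.0553, 0.0957, 197.0], [0.537, -0.0414, 0.0958, 193.0]]
0.75 [299.0, 159.3, 23.6, 22.6]
ring (array([ 0.63463921, -0.07272164]), np.float64(0.029711967059444785)) 173
scene [[0.5372, -0.0351, 0.0952, 129.0], [0.5677, 0.0618, 0.0952, 158.0], [0.6645, 0.0311, 0.095, 171.0]]
0.6 [217.9, 234.5, 22.1, 12.6]
ring (array([ 0.63215807, -0.06982354]), np.float64(0.02995804324466867)) 56
```

```bash
python3 -m jog '[{"gripper":1,"dx":0.01,"dy":0.01,"dz":0.02,"rx":0,"ry":0,"rz":4},{"gripper":1,"dx":0.03,"dy":0.04,"dz":0.04,"rx":0,"ry":0,"rz":9},{"gripper":1,"dx":0.05,"dy":0.065,"dz":0.04,"rx":0,"ry":0,"rz":14},{"gripper":1,"dx":0.075,"dy":0.095,"dz":0.04,"rx":0,"ry":0,"rz":20},{"gripper":1,"dx":0.1,"dy":0.125,"dz":0.04,"rx":0,"ry":0,"rz":26},{"gripper":1,"dx":0.125,"dy":0.155,"dz":0.04,"rx":0,"ry":0,"rz":32},{"gripper":1,"dx":0.14,"dy":0.175,"dz":0.04,"rx":0,"ry":0,"rz":36},{"gripper":1,"dx":0.1465,"dy":0.1835,"dz":0.04,"rx":0,"ry":0,"rz":37},{"gripper":1,"dx":0.1465,"dy":0.1835,"dz":0.04,"rx":0,"ry":0,"rz":37},{"gripper":1,"dx":0.1465,"dy":0.1835,"dz":0.04,"rx":0,"ry":0,"rz":37}]'
python3 -m jog '[{"gripper":1,"dx":0,"dy":0,"dz":-0.02,"rx":0,"ry":0,"rz":0},{"gripper":1,"dx":0,"dy":0,"dz":-0.05,"rx":0,"ry":0,"rz":0},{"gripper":1,"dx":0,"dy":0,"dz":-0.08,"rx":0,"ry":0,"rz":0},{"gripper":1,"dx":0,"dy":0,"dz":-0.09,"rx":0,"ry":0,"rz":0},{"gripper":1,"dx":0,"dy":0,"dz":-0.1,"rx":0,"ry":0,"rz":0},{"gripper":1,"dx":0,"dy":0,"dz":-0.1,"rx":0,"ry":0,"rz":0},{"gripper":1,"dx":0,"dy":0,"dz":-0.1,"rx":0,"ry":0,"rz":0}]'
python3 - <<'E'
from h import *
from scipy.spatial.transform import Rotation as R
for k in range(1):
    o=get_obs(); print(np.round(o["eef_pos"],4),R.from_quat(np.roll(o["tool_rot"],-1)).as_matrix().round(3).tolist())
save("scene","s5",(190,170,310,270),5)
E
```

```text
t: 28.15
eef_pos: [0.6325, -0.073, 0.1818]
tool_rot: [-0.171, -0.685, -0.171, 0.687]
contact_force: [-0.5, -0.7, -0.9]
gripper_width: 0.618
t: 28.85
eef_pos: [0.6343, -0.0716, 0.0839]
tool_rot: [0.172, 0.686, 0.171, -0.685]
contact_force: [1.1, 1.2, -1.9]
gripper_width: 0.619
[ 0.6343 -0.0716  0.0839] [[0.002, 0.471, -0.882], [-0.0, -0.882, -0.471], [-1.0, 0.001, -0.001]]
```

View pics/s5.png

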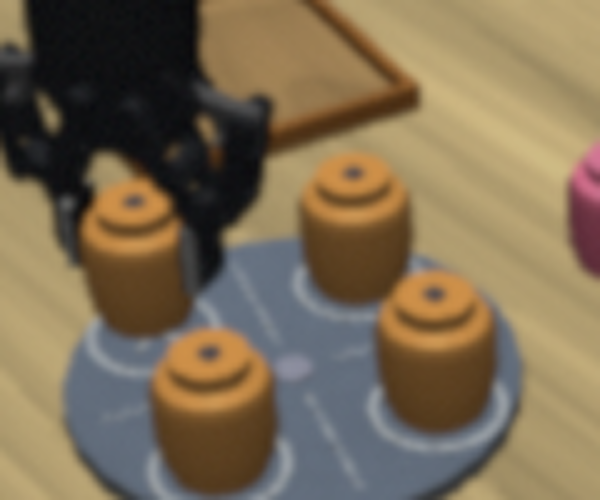

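```bash
python3 -m jog '[{"gripper":1,"dx":0,"dy":0,"dz":-0.003,"rx":0,"ry":0,"rz":0},{"gripper":1,"dx":0,"dy":0,"dz":-0.006,"rx":0,"ry":0,"rz":0},{"gripper":1,"dx":0,"dy":0,"dz":-0.009,"rx":0,"ry":0,"rz":0},{"gripper":1,"dx":0,"dy":0,"dz":-0.0105,"rx":0,"ry":0,"rz":0},{"gripper":1,"dx":0,"dy":0,"dz":-0.0115,"rx":0,"ry":0,"rz":0},{"gripper":1,"dx":0,"dy":0,"dz":-0.0115,"rx":0,"ry":0,"rz":0},{"gripper":1,"dx":0,"dy":0,"dz":-0.0115,"rx":0,"ry":0,"rz":0}]'
python3 - <<'E'
from h import *
d=read_camera("scene");w=cloud(d);hsv=cv2.cvtColor(d["pixels"],cv2.COLOR_BGR2HSV).astype(int)
m=(np.hypot(w[...,0]-.634,w[...,1]+.072)<.025)&(hsv[...,1]>100)&(w[...,2]>.08); z=w[m][:,2]; print(len(z),np.sort(z)[-12:])
print(get_obs()["contact_force"])
E
```

```text
t: 29.6
eef_pos: [0.6339, -0.0711, 0.0715]
tool_rot: [0.172, 0.686, 0.172, -0.686]
contact_force: [-0.5, -0.3, -0.1]
gripper_width: 0.619
223 [0.09699926 0.09702138 0.09705009 0.09706125 0.09708654 0.09756669
 0.09762941 0.09795084 0.09802437 0.09807487 0.09813751 0.12185926]
[-0.33488619  2.42977763  1.48831805]
```

```bash
python3 -m jog '[{"gripper":0.3,"dx":0,"dy":0,"dz":-0.0005,"rx":0,"ry":0,"rz":0},{"gripper":0.25,"dx":0,"dy":0,"dz":-0.0005,"rx":0,"ry":0,"rz":0},{"gripper":0.2,"dx":0,"dy":0,"dz":-0.0005,"rx":0,"ry":0,"rz":0},{"gripper":0,"dx":0,"dy":0,"dz":0,"rx":0,"ry":0,"rz":0},{"gripper":0,"dx":0,"dy":0,"dz":0,"rx":0,"ry":0,"rz":0},{"gripper":0,"dx":0,"dy":0,"dz":0,"rx":0,"ry":0,"rz":0},{"gripper":0,"dx":0,"dy":0,"dz":0.02,"rx":0,"ry":0,"rz":0},{"gripper":0,"dx":0,"dy":0,"dz":0.05,"rx":0,"ry":0,"rz":0},{"gripper":0,"dx":0,"dy":0,"dz":0.09,"rx":0,"ry":0,"rz":0},{"gripper":0,"dx":0,"dy":0,"dz":0.13,"rx":0,"ry":0,"rz":0}]'
python3 -m jog '[{"gripper":0,"dx":0,"dy":0.01,"dz":0.03,"rx":0,"ry":0,"rz":-5},{"gripper":0,"dx":-0.01,"dy":0.04,"dz":0.052,"rx":0,"ry":0,"rz":-10},{"gripper":0,"dx":-0.02,"dy":0.08,"dz":0.052,"rx":0,"ry":0,"rz":-15},{"gripper":0,"dx":-0.03,"dy":0.12,"dz":0.052,"rx":0,"ry":0,"rz":-20},{"gripper":0,"dx":-0.04,"dy":0.16,"dz":0.052,"rx":0,"ry":0,"rz":-25},{"gripper":0,"dx":-0.05,"dy":0.20,"dz":0.052,"rx":0,"ry":0,"rz":-30},{"gripper":0,"dx":-0.06,"dy":0.24,"dz":0.052,"rx":0,"ry":0,"rz":-35},{"gripper":0,"dx":-0.07,"dy":0.28,"dz":0.052,"rx":0,"ry":0,"rz":-37},{"gripper":0,"dx":-0.0705,"dy":0.31,"dz":0.052,"rx":0,"ry":0,"rz":-37},{"gripper":0,"dx":-0.0705,"dy":0.3265,"dz":0.052,"rx":0,"ry":0,"rz":-37}]'
python3 -m jog '[{"gripper":0,"dx":0,"dy":0,"dz":0,"rx":0,"ry":0,"rz":0},{"gripper":0,"dx":0,"dy":0,"dz":0,"rx":0,"ry":0,"rz":0}]'
python3 - <<'E'
from h import *
from scipy.spatial.transform import Rotation as R
o=get_obs(); print(R.from_quat(np.roll(o["tool_rot"],-1)).as_matrix()[:,1].round(3))
for cam in("top","scene"):
    d=read_camera(cam);w=cloud(d)
    if cam=="scene": cv2.imwrite("pics/s6.png",cv2.resize(d["pixels"][110:370,160:480],None,fx=2.4,fy=2.3))
    up=(w[...,2]>.09)&(w[...,2]<.106)&(w[...,0]>.5)&(w[...,0]<.75)&(abs(w[...,1])<.13)
    n,L,S,_=cv2.connectedComponentsWithStats(up.astype(np.uint8))
    print(cam,[np.round(np.r_[np.nanmean(w[L==i],0),S[i,4]],4).tolist() for i in range(1,n) if S[i,4]>20])
E
```

```text
t: 30.65
eef_pos: [0.6332, -0.0712, 0.2023]
tool_rot: [-0.172, -0.686, -0.172, 0.686]
contact_force: [0.6, 0.5, 0.5]
gripper_width: 0.999
t: 31.65
eef_pos: [0.562, 0.2588, 0.2536]
tool_rot: [0.054, -0.705, 0.053, 0.705]
contact_force: [-0.0, -0.6, -1.2]
gripper_width: 1.0
t: 31.85
eef_pos: [0.5637, 0.2535, 0.253]
tool_rot: [0.055, -0.705, 0.056, 0.705]
contact_force: [-0.9, -1.0, 0.3]
gripper_width: 1.006
[-0.156 -0.988  0.001]
top [[0.6638, 0.0253, 0.0955, 195.0], [0.6348, -0.0731, 0.096, 189.0], [0.5667, 0.0552, 0.0959, 187.0], [0.5374, -0.0417, 0.0956, 195.0]]
scene [[0.5373, -0.0356, 0.0952, 129.0], [0.6347, -0.0669, 0.095, 135.0], [0.5668, 0.0615, 0.0951, 158.0], [0.6641, 0.0317, 0.0951, 170.0]]
```

View pics/s6.png

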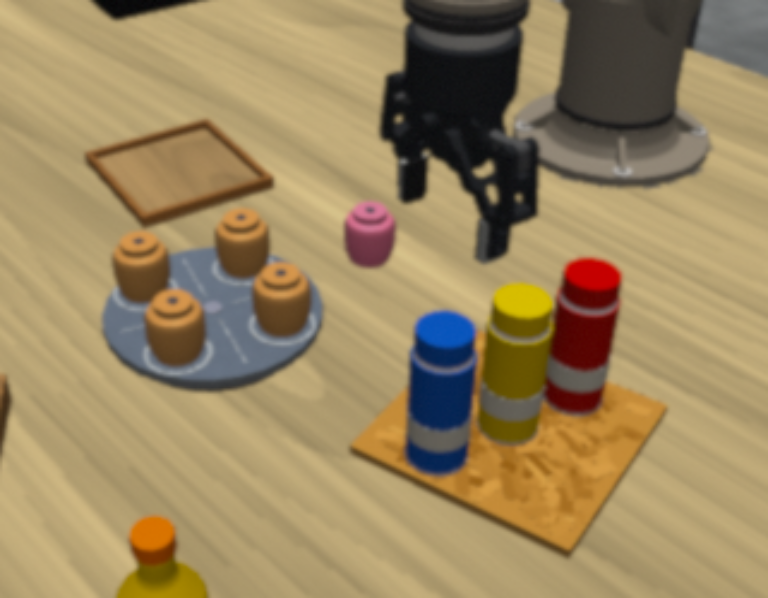

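```bash
python3 -m jog '[{"gripper":0,"dx":0,"dy":0,"dz":-0.03,"rx":0,"ry":0,"rz":0},{"gripper":0,"dx":0,"dy":0,"dz":-0.07,"rx":0,"ry":0,"rz":0},{"gripper":0,"dx":0,"dy":0,"dz":-0.11,"rx":0,"ry":0,"rz":0},{"gripper":0,"dx":0,"dy":0,"dz":-0.13,"rx":0,"ry":0,"rz":0},{"gripper":0,"dx":0,"dy":0,"dz":-0.136,"rx":0,"ry":0,"rz":0},{"gripper":0,"dx":0,"dy":0,"dz":-0.136,"rx":0,"ry":0,"rz":0},{"gripper":0,"dx":0,"dy":0,"dz":-0.136,"rx":0,"ry":0,"rz":0}]'
python3 -m jog '[{"gripper":1,"dx":0,"dy":0,"dz":0,"rx":0,"ry":0,"rz":0},{"gripper":1,"dx":0,"dy":0,"dz":0,"rx":0,"ry":0,"rz":0},{"gripper":1,"dx":0,"dy":0,"dz":0,"rx":0,"ry":0,"rz":0},{"gripper":1,"dx":0,"dy":0,"dz":0,"rx":0,"ry":0,"rz":0},{"gripper":1,"dx":0,"dy":0,"dz":0,"rx":0,"ry":0,"rz":0},{"gripper":1,"dx":0,"dy":0,"dz":0,"rx":0,"ry":0,"rz":0},{"gripper":1,"dx":0,"dy":0,"dz":0.005,"rx":0,"ry":0,"rz":0},{"gripper":1,"dx":0,"dy":0,"dz":0.015,"rx":0,"ry":0,"rz":0},{"gripper":1,"dx":0,"dy":0,"dz":0.03,"rx":0,"ry":0,"rz":0},{"gripper":1,"dx":0,"dy":0,"dz":0.03,"rx":0,"ry":0,"rz":0}]' 40
```

```text
t: 32.65
eef_pos: [0.5643, 0.2551, 0.1188]
tool_rot: [-0.055, 0.706, -0.055, -0.704]
contact_force: [-0.1, 0.3, -0.5]
gripper_width: 0.998
t: 33.65
eef_pos: [0.5645, 0.2561, 0.1501]
tool_rot: [-0.056, 0.706, -0.054, -0.704]
contact_force: [-0.1, 0.6, -1.0]
gripper_width: 0.59
```

```bash
python3 -m jog '[{"gripper":1,"dx":0,"dy":0,"dz":0.03,"rx":0,"ry":0,"rz":0},{"gripper":1,"dx":0,"dy":0,"dz":0.07,"rx":0,"ry":0,"rz":0},{"gripper":1,"dx":0,"dy":0,"dz":0.11,"rx":0,"ry":0,"rz":0},{"gripper":1,"dx":0,"dy":-0.02,"dz":0.13,"rx":0,"ry":0,"rz":0},{"gripper":1,"dx":0,"dy":-0.05,"dz":0.1355,"rx":0,"ry":0,"rz":0},{"gripper":1,"dx":-0.01,"dy":-0.09,"dz":0.1355,"rx":0,"ry":0,"rz":0},{"gripper":1,"dx":-0.02,"dy":-0.13,"dz":0.1355,"rx":0,"ry":0,"rz":0},{"gripper":1,"dx":-0.03,"dy":-0.17,"dz":0.1355,"rx":0,"ry":0,"rz":0},{"gripper":1,"dx":-0.04,"dy":-0.21,"dz":0.1355,"rx":0,"ry":0,"rz":0},{"gripper":1,"dx":-0.05,"dy":-0.25,"dz":0.1355,"rx":0,"ry":0,"rz":0}]'
python3 -m jog '[{"gripper":1,"dx":-0.01,"dy":-0.04,"dz":0,"rx":0,"ry":0,"rz":0},{"gripper":1,"dx":-0.02,"dy":-0.08,"dz":0,"rx":0,"ry":0,"rz":0},{"gripper":1,"dx":-0.03,"dy":-0.12,"dz":0,"rx":0,"ry":0,"rz":0},{"gripper":1,"dx":-0.035,"dy":-0.16,"dz":0,"rx":0,"ry":0,"rz":0},{"gripper":1,"dx":-0.035,"dy":-0.20,"dz":0,"rx":0,"ry":0,"rz":0},{"gripper":1,"dx":-0.035,"dy":-0.24,"dz":0,"rx":0,"ry":0,"rz":0},{"gripper":1,"dx":-0.035,"dy":-0.28,"dz":0,"rx":0,"ry":0,"rz":0},{"gripper":1,"dx":-0.035,"dy":-0.31,"dz":0,"rx":0,"ry":0,"rz":0},{"gripper":1,"dx":-0.035,"dy":-0.321,"dz":0,"rx":0,"ry":0,"rz":0},{"gripper":1,"dx":-0.035,"dy":-0.321,"dz":0,"rx":0,"ry":0,"rz":0}]'
python3 -m jog '[{"gripper":1,"dx":0,"dy":0,"dz":0,"rx":0,"ry":0,"rz":0},{"gripper":1,"dx":0,"dy":0,"dz":-0.03,"rx":0,"ry":0,"rz":0},{"gripper":1,"dx":0,"dy":0,"dz":-0.07,"rx":0,"ry":0,"rz":0},{"gripper":1,"dx":0,"dy":0,"dz":-0.11,"rx":0,"ry":0,"rz":0},{"gripper":1,"dx":0,"dy":0,"dz":-0.14,"rx":0,"ry":0,"rz":0},{"gripper":1,"dx":0,"dy":0,"dz":-0.157,"rx":0,"ry":0,"rz":0},{"gripper":1,"dx":0,"dy":0,"dz":-0.164,"rx":0,"ry":0,"rz":0},{"gripper":1,"dx":0,"dy":0,"dz":-0.168,"rx":0,"ry":0,"rz":0},{"gripper":1,"dx":0,"dy":0,"dz":-0.17,"rx":0,"ry":0,"rz":0},{"gripper":1,"dx":0,"dy":0,"dz":-0.17,"rx":0,"ry":0,"rz":0}]'
```

```text
t: 34.65
eef_pos: [0.5124, 0.0037, 0.283]
tool_rot: [-0.055, 0.705, -0.055, -0.705]
contact_force: [1.4, -0.4, -0.4]
gripper_width: 0.595
t: 35.65
eef_pos: [0.4776, -0.3172, 0.2826]
tool_rot: [0.056, -0.705, 0.056, 0.705]
contact_force: [0.4, 0.6, -1.2]
gripper_width: 0.595
t: 36.65
eef_pos: [0.4791, -0.3157, 0.1139]
tool_rot: [-0.054, 0.706, -0.055, -0.704]
contact_force: [0.5, -0.3, -2.1]
gripper_width: 0.594
```

```bash
python3 -m jog '[{"gripper":1,"dx":0,"dy":0,"dz":-0.001,"rx":0,"ry":0,"rz":0},{"gripper":1,"dx":0,"dy":0,"dz":-0.001,"rx":0,"ry":0,"rz":0},{"gripper":0,"dx":0,"dy":0,"dz":-0.001,"rx":0,"ry":0,"rz":0},{"gripper":0,"dx":0,"dy":0,"dz":-0.001,"rx":0,"ry":0,"rz":0},{"gripper":0,"dx":0,"dy":0,"dz":-0.001,"rx":0,"ry":0,"rz":0},{"gripper":0,"dx":0,"dy":0,"dz":0,"rx":0,"ry":0,"rz":0},{"gripper":0,"dx":0,"dy":0,"dz":0.02,"rx":0,"ry":0,"rz":0},{"gripper":0,"dx":0,"dy":0,"dz":0.06,"rx":0,"ry":0,"rz":0},{"gripper":0,"dx":0,"dy":0,"dz":0.1,"rx":0,"ry":0,"rz":0},{"gripper":0,"dx":0,"dy":0,"dz":0.14,"rx":0,"ry":0,"rz":0}]'
python3 -m jog '[{"gripper":0,"dx":0,"dy":0.04,"dz":0,"rx":0,"ry":0,"rz":0},{"gripper":0,"dx":0,"dy":0.085,"dz":0,"rx":0,"ry":0,"rz":0},{"gripper":0,"dx":0,"dy":0.13,"dz":0,"rx":0,"ry":0,"rz":0},{"gripper":0,"dx":0,"dy":0.175,"dz":0,"rx":0,"ry":0,"rz":0},{"gripper":0,"dx":0,"dy":0.22,"dz":0,"rx":0,"ry":0,"rz":0},{"gripper":0,"dx":0,"dy":0.265,"dz":0,"rx":0,"ry":0,"rz":0},{"gripper":0,"dx":0,"dy":0.31,"dz":0,"rx":0,"ry":0,"rz":0},{"gripper":0,"dx":0,"dy":0.355,"dz":0,"rx":0,"ry":0,"rz":0},{"gripper":0,"dx":0.005,"dy":0.4,"dz":0,"rx":0,"ry":0,"rz":0},{"gripper":0,"dx":0.01,"dy":0.445,"dz":0,"rx":0,"ry":0,"rz":0}]'
python3 -m jog '[{"gripper":0,"dx":0.004,"dy":0.04,"dz":0,"rx":0,"ry":0,"rz":0},{"gripper":0,"dx":0.004,"dy":0.08,"dz":0,"rx":0,"ry":0,"rz":0},{"gripper":0,"dx":0.004,"dy":0.12,"dz":0,"rx":0,"ry":0,"rz":0},{"gripper":0,"dx":0.004,"dy":0.14,"dz":0,"rx":0,"ry":0,"rz":0},{"gripper":0,"dx":0.004,"dy":0.14,"dz":0,"rx":0,"ry":0,"rz":0},{"gripper":0,"dx":0.004,"dy":0.14,"dz":0,"rx":0,"ry":0,"rz":0}]'
python3 - <<'E'
from h import *
for cam in("top","scene"):
    d=read_camera(cam);w=cloud(d); hsv=cv2.cvtColor(d["pixels"],cv2.COLOR_BGR2HSV).astype(int);H,S=hsv[...,0],hsv[...,1]
    m=(H>100)&(H<130)&(S>120)&(abs(w[...,2]-.148)<.006)&(w[...,1]<-.1); print(cam,np.round(np.nanmean(w[m],0),4),m.sum())
E
```

```text
t: 37.65
eef_pos: [0.4778, -0.3156, 0.2542]
tool_rot: [0.055, -0.705, 0.055, 0.705]
contact_force: [0.4, -0.2, 0.6]
gripper_width: 1.002
t: 38.65
eef_pos: [0.488, 0.1308, 0.2531]
tool_rot: [-0.055, 0.705, -0.055, -0.705]
contact_force: [1.2, -0.9, -0.1]
gripper_width: 0.998
t: 39.25
eef_pos: [0.4921, 0.269, 0.2525]
tool_rot: [0.054, -0.705, 0.055, 0.705]
contact_force: [1.7, -0.3, -0.4]
gripper_width: 0.998
top [ 0.48   -0.3148  0.1479] 361
scene [ 0.4816 -0.3077  0.1472] 119
```

```bash
python3 -m jog '[{"gripper":0,"dx":0,"dy":0,"dz":-0.03,"rx":0,"ry":0,"rz":0},{"gripper":0,"dx":0,"dy":0,"dz":-0.07,"rx":0,"ry":0,"rz":0},{"gripper":0,"dx":0,"dy":0,"dz":-0.11,"rx":0,"ry":0,"rz":0},{"gripper":0,"dx":0,"dy":0,"dz":-0.13,"rx":0,"ry":0,"rz":0},{"gripper":0,"dx":0,"dy":0,"dz":-0.135,"rx":0,"ry":0,"rz":0},{"gripper":0,"dx":0,"dy":0,"dz":-0.135,"rx":0,"ry":0,"rz":0},{"gripper":0,"dx":0,"dy":0,"dz":-0.135,"rx":0,"ry":0,"rz":0}]'
python3 -m jog '[{"gripper":1,"dx":0,"dy":0,"dz":0,"rx":0,"ry":0,"rz":0},{"gripper":1,"dx":0,"dy":0,"dz":0,"rx":0,"ry":0,"rz":0},{"gripper":1,"dx":0,"dy":0,"dz":0,"rx":0,"ry":0,"rz":0},{"gripper":1,"dx":0,"dy":0,"dz":0,"rx":0,"ry":0,"rz":0},{"gripper":1,"dx":0,"dy":0,"dz":0,"rx":0,"ry":0,"rz":0},{"gripper":1,"dx":0,"dy":0,"dz":0,"rx":0,"ry":0,"rz":0},{"gripper":1,"dx":0,"dy":0,"dz":0.005,"rx":0,"ry":0,"rz":0},{"gripper":1,"dx":0,"dy":0,"dz":0.015,"rx":0,"ry":0,"rz":0},{"gripper":1,"dx":0,"dy":0,"dz":0.03,"rx":0,"ry":0,"rz":0},{"gripper":1,"dx":0,"dy":0,"dz":0.03,"rx":0,"ry":0,"rz":0}]' 40
```

```text
t: 40.05
eef_pos: [0.4932, 0.2693, 0.1192]
tool_rot: [-0.055, 0.706, -0.055, -0.704]
contact_force: [0.1, 0.2, -0.3]
gripper_width: 1.0
t: 41.05
eef_pos: [0.4934, 0.2702, 0.1504]
tool_rot: [-0.056, 0.706, -0.054, -0.704]
contact_force: [0.7, 1.1, -0.9]
gripper_width: 0.594
```

```bash
python3 -m jog '[{"gripper":1,"dx":0,"dy":0,"dz":0.03,"rx":0,"ry":0,"rz":0},{"gripper":1,"dx":0,"dy":0,"dz":0.07,"rx":0,"ry":0,"rz":0},{"gripper":1,"dx":0,"dy":0,"dz":0.11,"rx":0,"ry":0,"rz":0},{"gripper":1,"dx":0,"dy":-0.02,"dz":0.13,"rx":0,"ry":0,"rz":0},{"gripper":1,"dx":0,"dy":-0.05,"dz":0.135,"rx":0,"ry":0,"rz":0},{"gripper":1,"dx":0,"dy":-0.09,"dz":0.135,"rx":0,"ry":0,"rz":0},{"gripper":1,"dx":0,"dy":-0.13,"dz":0.135,"rx":0,"ry":0,"rz":0},{"gripper":1,"dx":-0.005,"dy":-0.17,"dz":0.135,"rx":0,"ry":0,"rz":0},{"gripper":1,"dx":-0.01,"dy":-0.21,"dz":0.135,"rx":0,"ry":0,"rz":0},{"gripper":1,"dx":-0.016,"dy":-0.25,"dz":0.135,"rx":0,"ry":0,"rz":0}]'
python3 -m jog '[{"gripper":1,"dx":-0.005,"dy":-0.04,"dz":0,"rx":0,"ry":0,"rz":0},{"gripper":1,"dx":-0.01,"dy":-0.08,"dz":0,"rx":0,"ry":0,"rz":0},{"gripper":1,"dx":-0.02,"dy":-0.12,"dz":0,"rx":0,"ry":0,"rz":0},{"gripper":1,"dx":-0.03,"dy":-0.16,"dz":0,"rx":0,"ry":0,"rz":0},{"gripper":1,"dx":-0.04,"dy":-0.20,"dz":0,"rx":0,"ry":0,"rz":0},{"gripper":1,"dx":-0.05,"dy":-0.24,"dz":0,"rx":0,"ry":0,"rz":0},{"gripper":1,"dx":-0.06,"dy":-0.28,"dz":0,"rx":0,"ry":0,"rz":0},{"gripper":1,"dx":-0.06,"dy":-0.315,"dz":0,"rx":0,"ry":0,"rz":0},{"gripper":1,"dx":-0.06,"dy":-0.326,"dz":0,"rx":0,"ry":0,"rz":0},{"gripper":1,"dx":-0.06,"dy":-0.326,"dz":0,"rx":0,"ry":0,"rz":0}]'
python3 -m jog '[{"gripper":1,"dx":0,"dy":0,"dz":0,"rx":0,"ry":0,"rz":0},{"gripper":1,"dx":0,"dy":0,"dz":0,"rx":0,"ry":0,"rz":0},{"gripper":1,"dx":0,"dy":0,"dz":-0.03,"rx":0,"ry":0,"rz":0},{"gripper":1,"dx":0,"dy":0,"dz":-0.06,"rx":0,"ry":0,"rz":0},{"gripper":1,"dx":0,"dy":0,"dz":-0.1,"rx":0,"ry":0,"rz":0},{"gripper":1,"dx":0,"dy":0,"dz":-0.14,"rx":0,"ry":0,"rz":0},{"gripper":1,"dx":0,"dy":0,"dz":-0.157,"rx":0,"ry":0,"rz":0},{"gripper":1,"dx":0,"dy":0,"dz":-0.166,"rx":0,"ry":0,"rz":0},{"gripper":1,"dx":0,"dy":0,"dz":-0.17,"rx":0,"ry":0,"rz":0},{"gripper":1,"dx":0,"dy":0,"dz":-0.171,"rx":0,"ry":0,"rz":0}]'
```

```text
t: 42.05
eef_pos: [0.4756, 0.0176, 0.283]
tool_rot: [-0.055, 0.705, -0.055, -0.705]
contact_force: [0.1, 0.4, -2.1]
gripper_width: 0.592
t: 43.05
eef_pos: [0.4157, -0.3082, 0.2827]
tool_rot: [0.056, -0.705, 0.056, 0.705]
contact_force: [0.9, -1.0, -0.9]
gripper_width: 0.595
t: 44.05
eef_pos: [0.4176, -0.3053, 0.1142]
tool_rot: [-0.054, 0.705, -0.054, -0.705]
contact_force: [-6.1, 7.4, 23.1]
gripper_width: 0.596
```

```bash
python3 -m jog '[{"gripper":1,"dx":0,"dy":0,"dz":0.001,"rx":0,"ry":0,"rz":0},{"gripper":1,"dx":0,"dy":0,"dz":0.001,"rx":0,"ry":0,"rz":0}]'
python3 - <<'E'
from h import *
save("scene","s7",(190,100,320,210),5)
print(get_obs()["contact_force"])
E
```

```text
t: 44.25
eef_pos: [0.4174, -0.3067, 0.1141]
tool_rot: [-0.054, 0.706, -0.055, -0.704]
contact_force: [-0.3, -0.0, -0.5]
gripper_width: 0.596
[1.15270669 2.49909588 5.04936165]
```

View pics/s7.png

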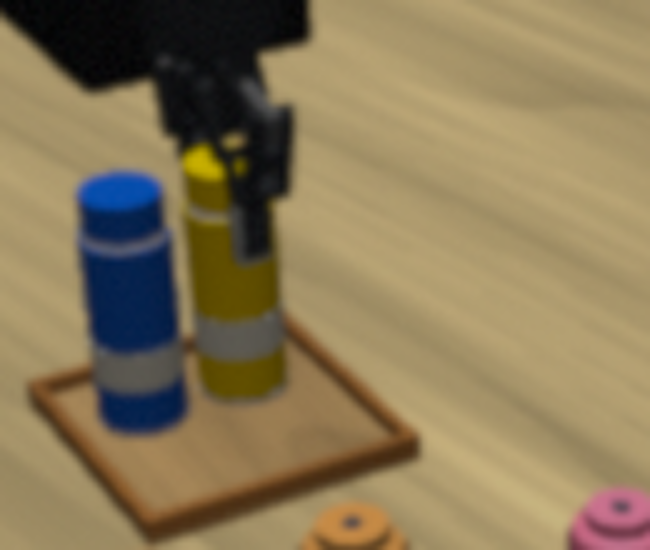

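```bash
python3 -m jog '[{"gripper":0,"dx":0,"dy":0,"dz":0,"rx":0,"ry":0,"rz":0},{"gripper":0,"dx":0,"dy":0,"dz":0,"rx":0,"ry":0,"rz":0},{"gripper":0,"dx":0,"dy":0,"dz":0,"rx":0,"ry":0,"rz":0},{"gripper":0,"dx":0,"dy":0,"dz":0,"rx":0,"ry":0,"rz":0},{"gripper":0,"dx":0,"dy":0,"dz":0.02,"rx":0,"ry":0,"rz":0},{"gripper":0,"dx":0,"dy":0,"dz":0.06,"rx":0,"ry":0,"rz":0},{"gripper":0,"dx":0,"dy":0,"dz":0.1,"rx":0,"ry":0,"rz":0},{"gripper":0,"dx":0,"dy":0,"dz":0.14,"rx":0,"ry":0,"rz":0},{"gripper":0,"dx":0,"dy":0,"dz":0.14,"rx":0,"ry":0,"rz":2}]'
python3 -m jog '[{"gripper":0,"dx":0.02,"dy":0.04,"dz":0,"rx":0,"ry":0,"rz":8},{"gripper":0,"dx":0.04,"dy":0.08,"dz":0,"rx":0,"ry":0,"rz":16},{"gripper":0,"dx":0.055,"dy":0.12,"dz":0,"rx":0,"ry":0,"rz":24},{"gripper":0,"dx":0.055,"dy":0.16,"dz":0,"rx":0,"ry":0,"rz":32},{"gripper":0,"dx":0.055,"dy":0.20,"dz":0,"rx":0,"ry":0,"rz":40},{"gripper":0,"dx":0.055,"dy":0.24,"dz":0,"rx":0,"ry":0,"rz":48},{"gripper":0,"dx":0.055,"dy":0.28,"dz":0,"rx":0,"ry":0,"rz":56},{"gripper":0,"dx":0.055,"dy":0.32,"dz":0,"rx":0,"ry":0,"rz":64},{"gripper":0,"dx":0.055,"dy":0.36,"dz":0,"rx":0,"ry":0,"rz":72},{"gripper":0,"dx":0.055,"dy":0.4,"dz":0,"rx":0,"ry":0,"rz":80}]'
python3 -m jog '[{"gripper":0,"dx":-0.01,"dy":0.04,"dz":0,"rx":0,"ry":0,"rz":8},{"gripper":0,"dx":-0.02,"dy":0.08,"dz":0,"rx":0,"ry":0,"rz":8},{"gripper":0,"dx":-0.035,"dy":0.12,"dz":0,"rx":0,"ry":0,"rz":8},{"gripper":0,"dx":-0.045,"dy":0.155,"dz":0,"rx":0,"ry":0,"rz":8},{"gripper":0,"dx":-0.049,"dy":0.188,"dz":0,"rx":0,"ry":0,"rz":8},{"gripper":0,"dx":-0.049,"dy":0.188,"dz":0,"rx":0,"ry":0,"rz":8},{"gripper":0,"dx":-0.049,"dy":0.188,"dz":0,"rx":0,"ry":0,"rz":8},{"gripper":0,"dx":-0.049,"dy":0.188,"dz":0,"rx":0,"ry":0,"rz":8}]'
python3 - <<'E'
from h import *
from scipy.spatial.transform import Rotation as R
o=get_obs(); print(R.from_quat(np.roll(o["tool_rot"],-1)).as_matrix()[:,1].round(3))
d=read_camera("top");w=cloud(d); hsv=cv2.cvtColor(d["pixels"],cv2.COLOR_BGR2HSV).astype(int);H,S=hsv[...,0],hsv[...,1]
for hm in((H>24)&(H<36),(H>100)&(H<130)):
    m=hm&(S>120)&(abs(w[...,2]-.148)<.006)&(w[...,1]<-.1); print(np.round(np.nanmean(w[m],0),4),m.sum())
E
```

```text
t: 45.2
eef_pos: [0.4188, -0.3084, 0.2584]
tool_rot: [-0.041, 0.709, -0.044, -0.703]
contact_force: [0.6, -0.5, 0.1]
gripper_width: 1.0
t: 46.2
eef_pos: [0.4709, 0.0946, 0.2529]
tool_rot: [0.423, 0.567, 0.423, -0.567]
contact_force: [1.0, -0.3, 0.0]
gripper_width: 0.999
t: 47.0
eef_pos: [0.4225, 0.28, 0.2525]
tool_rot: [-0.46, -0.537, -0.459, 0.538]
contact_force: [-0.3, -1.5, -0.4]
gripper_width: 0.997
[ 0.988 -0.156 -0.   ]
[ 0.4179 -0.305   0.1478] 375
[ 0.4798 -0.3146  0.1479] 365
```

Yellow and blue are back within 2 mm. Now the red can.

```bash
python3 -m jog '[{"gripper":0,"dx":0,"dy":0,"dz":-0.03,"rx":0,"ry":0,"rz":0},{"gripper":0,"dx":0,"dy":0,"dz":-0.07,"rx":0,"ry":0,"rz":0},{"gripper":0,"dx":0,"dy":0,"dz":-0.11,"rx":0,"ry":0,"rz":0},{"gripper":0,"dx":0,"dy":0,"dz":-0.13,"rx":0,"ry":0,"rz":0},{"gripper":0,"dx":0,"dy":0,"dz":-0.135,"rx":0,"ry":0,"rz":0},{"gripper":0,"dx":0,"dy":0,"dz":-0.135,"rx":0,"ry":0,"rz":0},{"gripper":0,"dx":0,"dy":0,"dz":-0.135,"rx":0,"ry":0,"rz":0}]'
python3 -m jog '[{"gripper":1,"dx":0,"dy":0,"dz":0,"rx":0,"ry":0,"rz":0},{"gripper":1,"dx":0,"dy":0,"dz":0,"rx":0,"ry":0,"rz":0},{"gripper":1,"dx":0,"dy":0,"dz":0,"rx":0,"ry":0,"rz":0},{"gripper":1,"dx":0,"dy":0,"dz":0,"rx":0,"ry":0,"rz":0},{"gripper":1,"dx":0,"dy":0,"dz":0,"rx":0,"ry":0,"rz":0},{"gripper":1,"dx":0,"dy":0,"dz":0,"rx":0,"ry":0,"rz":0},{"gripper":1,"dx":0,"dy":0,"dz":0.005,"rx":0,"ry":0,"rz":0},{"gripper":1,"dx":0,"dy":0,"dz":0.015,"rx":0,"ry":0,"rz":0},{"gripper":1,"dx":0,"dy":0,"dz":0.03,"rx":0,"ry":0,"rz":0},{"gripper":1,"dx":0,"dy":0,"dz":0.03,"rx":0,"ry":0,"rz":0}]' 40
```

```text
t: 47.75
eef_pos: [0.4231, 0.2815, 0.1191]
tool_rot: [0.46, 0.538, 0.459, -0.537]
contact_force: [-0.7, -0.3, 0.4]
gripper_width: 0.999
t: 48.75
eef_pos: [0.4233, 0.2823, 0.1503]
tool_rot: [0.46, 0.539, 0.46, -0.536]
contact_force: [-0.1, -0.3, -1.6]
gripper_width: 0.596
```

```bash
python3 -m jog '[{"gripper":1,"dx":0,"dy":0,"dz":0.03,"rx":0,"ry":0,"rz":0},{"gripper":1,"dx":0,"dy":0,"dz":0.07,"rx":0,"ry":0,"rz":0},{"gripper":1,"dx":0,"dy":0,"dz":0.11,"rx":0,"ry":0,"rz":0},{"gripper":1,"dx":0.01,"dy":-0.02,"dz":0.13,"rx":0,"ry":0,"rz":0},{"gripper":1,"dx":0.02,"dy":-0.05,"dz":0.135,"rx":0,"ry":0,"rz":0},{"gripper":1,"dx":0.03,"dy":-0.09,"dz":0.135,"rx":0,"ry":0,"rz":0},{"gripper":1,"dx":0.04,"dy":-0.13,"dz":0.135,"rx":0,"ry":0,"rz":0},{"gripper":1,"dx":0.05,"dy":-0.17,"dz":0.135,"rx":0,"ry":0,"rz":0},{"gripper":1,"dx":0.055,"dy":-0.21,"dz":0.135,"rx":0,"ry":0,"rz":0},{"gripper":1,"dx":0.055,"dy":-0.25,"dz":0.135,"rx":0,"ry":0,"rz":0}]'
python3 -m jog '[{"gripper":1,"dx":0,"dy":-0.04,"dz":0,"rx":0,"ry":0,"rz":0},{"gripper":1,"dx":-0.005,"dy":-0.08,"dz":0,"rx":0,"ry":0,"rz":0},{"gripper":1,"dx":-0.01,"dy":-0.12,"dz":0,"rx":0,"ry":0,"rz":0},{"gripper":1,"dx":-0.02,"dy":-0.16,"dz":0,"rx":0,"ry":0,"rz":0},{"gripper":1,"dx":-0.03,"dy":-0.20,"dz":0,"rx":0,"ry":0,"rz":0},{"gripper":1,"dx":-0.04,"dy":-0.235,"dz":0,"rx":0,"ry":0,"rz":0},{"gripper":1,"dx":-0.048,"dy":-0.262,"dz":0,"rx":0,"ry":0,"rz":0},{"gripper":1,"dx":-0.051,"dy":-0.274,"dz":0,"rx":0,"ry":0,"rz":0},{"gripper":1,"dx":-0.051,"dy":-0.274,"dz":0,"rx":0,"ry":0,"rz":0},{"gripper":1,"dx":-0.051,"dy":-0.274,"dz":0,"rx":0,"ry":0,"rz":0}]'
python3 -m jog '[{"gripper":1,"dx":0,"dy":0,"dz":0,"rx":0,"ry":0,"rz":0},{"gripper":1,"dx":0,"dy":0,"dz":0,"rx":0,"ry":0,"rz":0},{"gripper":1,"dx":0,"dy":0,"dz":-0.006,"rx":0,"ry":0,"rz":0},{"gripper":1,"dx":0,"dy":0,"dz":-0.012,"rx":0,"ry":0,"rz":0},{"gripper":1,"dx":0,"dy":0,"dz":-0.012,"rx":0,"ry":0,"rz":0}]'
python3 - <<'E'
from h import *
d=read_camera("top");w=cloud(d); hsv=cv2.cvtColor(d["pixels"],cv2.COLOR_BGR2HSV).astype(int);H,S=hsv[...,0],hsv[...,1]
m=((H<5)|(H>175))&(S>120)&(w[...,2]>.2)&(w[...,1]<-.1); p=w[m];print(m.sum(),np.round(np.nanmedian(p,0),4) if len(p) else "")
E
```

```text
t: 49.75
eef_pos: [0.4774, 0.0295, 0.283]
tool_rot: [0.46, 0.538, 0.46, -0.537]
contact_force: [0.3, 0.5, -2.4]
gripper_width: 0.595
t: 50.75
eef_pos: [0.4268, -0.2413, 0.2828]
tool_rot: [0.46, 0.537, 0.46, -0.537]
contact_force: [-0.6, -0.2, -1.1]
gripper_width: 0.594
t: 51.25
eef_pos: [0.4256, -0.2423, 0.2696]
tool_rot: [-0.459, -0.537, -0.461, 0.537]
contact_force: [0.0, -0.0, -2.1]
gripper_width: 0.594
401 [ 0.4245 -0.2212  0.2913]
```

```bash
python3 -m jog '[{"gripper":1,"dx":0,"dy":0,"dz":-0.03,"rx":0,"ry":0,"rz":0},{"gripper":1,"dx":0,"dy":0,"dz":-0.06,"rx":0,"ry":0,"rz":0},{"gripper":1,"dx":0,"dy":0,"dz":-0.09,"rx":0,"ry":0,"rz":0},{"gripper":1,"dx":0,"dy":0,"dz":-0.12,"rx":0,"ry":0,"rz":0},{"gripper":1,"dx":0,"dy":0,"dz":-0.14,"rx":0,"ry":0,"rz":0},{"gripper":1,"dx":0,"dy":0,"dz":-0.15,"rx":0,"ry":0,"rz":0},{"gripper":1,"dx":0,"dy":0,"dz":-0.155,"rx":0,"ry":0,"rz":0},{"gripper":1,"dx":0,"dy":0,"dz":-0.157,"rx":0,"ry":0,"rz":0},{"gripper":1,"dx":0,"dy":0,"dz":-0.158,"rx":0,"ry":0,"rz":0},{"gripper":1,"dx":0,"dy":0,"dz":-0.158,"rx":0,"ry":0,"rz":0}]'
python3 - <<'E'
from h import *
save("scene","s8",(190,100,320,210),5)
E
```

```text
t: 52.3
eef_pos: [0.4266, -0.2431, 0.114]
tool_rot: [0.46, 0.537, 0.459, -0.537]
contact_force: [-2.0, -0.5, 4.1]
gripper_width: 0.594
```

View pics/s8.png

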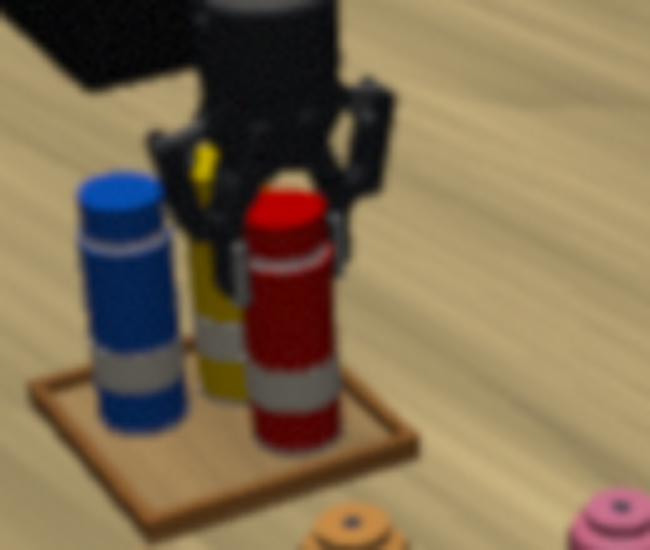

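```bash
python3 -m jog '[{"gripper":0,"dx":0,"dy":0,"dz":0,"rx":0,"ry":0,"rz":0},{"gripper":0,"dx":0,"dy":0,"dz":0,"rx":0,"ry":0,"rz":0},{"gripper":0,"dx":0,"dy":0,"dz":0,"rx":0,"ry":0,"rz":0},{"gripper":0,"dx":0,"dy":0,"dz":0,"rx":0,"ry":0,"rz":0},{"gripper":0,"dx":0,"dy":0,"dz":0,"rx":0,"ry":0,"rz":0},{"gripper":0,"dx":0,"dy":0,"dz":0.02,"rx":0,"ry":0,"rz":0},{"gripper":0,"dx":0,"dy":0,"dz":0.06,"rx":0,"ry":0,"rz":0},{"gripper":0,"dx":0,"dy":0,"dz":0.1,"rx":0,"ry":0,"rz":0},{"gripper":0,"dx":0,"dy":0,"dz":0.14,"rx":0,"ry":0,"rz":0},{"gripper":0,"dx":0,"dy":0,"dz":0.16,"rx":0,"ry":0,"rz":0}]'
python3 -m jog '[{"gripper":0,"dx":0.02,"dy":0.04,"dz":0,"rx":0,"ry":0,"rz":0},{"gripper":0,"dx":0.04,"dy":0.08,"dz":0,"rx":0,"ry":0,"rz":0},{"gripper":0,"dx":0.05,"dy":0.12,"dz":0,"rx":0,"ry":0,"rz":0},{"gripper":0,"dx":0.05,"dy":0.16,"dz":0,"rx":0,"ry":0,"rz":0},{"gripper":0,"dx":0.05,"dy":0.20,"dz":0,"rx":0,"ry":0,"rz":0},{"gripper":0,"dx":0.05,"dy":0.24,"dz":0,"rx":0,"ry":0,"rz":0},{"gripper":0,"dx":0.05,"dy":0.30,"dz":0,"rx":0,"ry":0,"rz":0},{"gripper":0,"dx":0.05,"dy":0.36,"dz":0,"rx":0,"ry":0,"rz":0},{"gripper":0,"dx":0.05,"dy":0.40,"dz":0,"rx":0,"ry":0,"rz":0},{"gripper":0,"dx":0.05,"dy":0.40,"dz":0,"rx":0,"ry":0,"rz":0}]'
python3 - <<'E'
from h import *
for cam in("top","scene"):
    d=read_camera(cam);w=cloud(d); hsv=cv2.cvtColor(d["pixels"],cv2.COLOR_BGR2HSV).astype(int);H,S=hsv[...,0],hsv[...,1]
    if cam=="top": cv2.imwrite("pics/t9.png",cv2.resize(d["pixels"][100:300,80:460],None,fx=2.1,fy=2.1))
    for hm in(((H<6)|(H>174)),(H>24)&(H<36),(H>100)&(H<130)):
        m=hm&(S>120)&(w[...,2]>.142)&(w[...,2]<.16)&(w[...,1]<-.1); print(cam,np.round(np.nanmean(w[m],0),4),m.sum())
    up=(w[...,2]>.09)&(w[...,2]<.106)&(w[...,0]>.5)&(w[...,0]<.75)&(abs(w[...,1])<.13)
    n,L,Q,_=cv2.connectedComponentsWithStats(up.astype(np.uint8))
    print([np.round(np.r_[np.nanmean(w[L==i],0),Q[i,4]],4).tolist() for i in range(1,n) if Q[i,4]>20])
E
```

```text
t: 53.35
eef_pos: [0.4274, -0.2432, 0.2764]
tool_rot: [0.461, 0.538, 0.458, -0.537]
contact_force: [0.0, -0.1, -0.1]
gripper_width: 0.999
t: 54.35
eef_pos: [0.475, 0.1639, 0.2733]
tool_rot: [0.461, 0.536, 0.463, -0.534]
contact_force: [0.4, 0.2, -0.9]
gripper_width: 1.004
top [ 0.4262 -0.2417  0.1478] 392
top [ 0.4181 -0.3053  0.1479] 353
top [ 0.4799 -0.3147  0.148 ] 367
[[0.6637, 0.0252, 0.0959, 190.0], [0.6345, -0.0734, 0.0958, 193.0], [0.5666, 0.0551, 0.0957, 190.0], [0.5371, -0.0421, 0.0957, 191.0]]
scene [ 0.1865 -0.7525  0.149 ] 1320
scene [ 0.4183 -0.2997  0.1471] 115
scene [ 0.4816 -0.3074  0.147 ] 121
[[0.5373, -0.0361, 0.0951, 129.0], [0.635, -0.0665, 0.095, 138.0], [0.5669, 0.0615, 0.0951, 158.0], [0.6642, 0.0316, 0.0953, 166.0]]
```

View pics/t9.png

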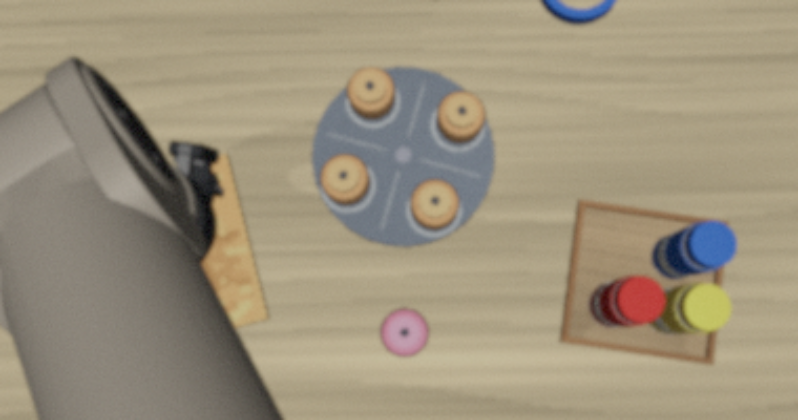

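```bash
python3 -m jog '[{"gripper":0,"dx":0,"dy":0,"dz":0,"rx":0,"ry":0,"rz":0},{"gripper":0,"dx":0,"dy":0,"dz":0,"rx":0,"ry":0,"rz":0},{"gripper":0,"dx":0,"dy":0,"dz":0,"rx":0,"ry":0,"rz":0},{"gripper":0,"dx":0,"dy":0,"dz":0,"rx":0,"ry":0,"rz":0}]' && python3 -c "from station import hand_in; print(hand_in())"
```

```text
t: 54.85
eef_pos: [0.4764, 0.156, 0.2728]
tool_rot: [-0.459, -0.538, -0.459, 0.538]
contact_force: [0.2, 0.6, 0.2]
gripper_width: 1.0
the job is handed in; nothing more can be done
None
```

I moved the red, yellow and blue cans onto the OSB offcut, set the foot upright on the crossed ring, and put the cans back in the tray. I then handed the job in at about 55 s; `hand_in()` gives no verdict.

- **Cans:** In the last top-camera check, each can stood upright within about 2 mm of its starting place. The last scene-camera check agreed for yellow and blue. It gave no usable figure for red, because other red pixels fell in the selection.
- **Foot:** It is within about 2–3 mm of the ring's estimated centre. The three feet already on the disc read unmoved to within 1 mm, so the disc did not turn measurably.
- **Disagreement between cameras:** The two cameras differed by up to about 9 mm in y on tall objects. I put this down to the scene camera seeing the cans' sides, and judged the can positions by before/after readings from the same camera.
- **One odd reading:** Setting yellow down in the tray gave a brief 23 N force, which had cleared at the next reading. The picture and the later checks showed the can upright and in place.

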